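# Lay out the streaking station

## Robot

A 6-joint arm with a two-finger parallel gripper is mounted at the origin on the work surface. World frame = base frame: x ahead of the robot, y to its left, z up, the work surface at z = 0. Lengths are in m, angles in rad, forces in N, time in s.
With the tool pointing down it reaches from about 0.25 to 0.725 m from the base axis. Payload 4 kg.
Tool frame: the origin (TCP) lies between the finger pads; the fingertips stand 25 mm ahead of it and the grasp point (between the pads) lies 6 mm ahead of it; x points along the fingers, y is the direction in which the jaws open and shut, and the axes are right-handed (so a half turn about x gives the same grasp; the last joint's range is limited). The gripper opens to 85 mm and grips with 20 to 120 N. Pads are 22 mm wide; open, the fingers measure 114 mm over their backs; the gripper's body (76 mm by 85 mm) begins 54 mm behind the grasp point. The pads swing forward as they close: fully open they stand 13 mm farther back than shut.
Start: joints at [1.333, 0.241, 0.005, 1.335, 0, 1.571], TCP at [0.118, 0.486, 0.256] pointing down, gripper open.
Joint ranges: [-2.72, 2.72], [-1.05, 1.87], [-1.09, 1.28], [-1.99, 2.15], [-1.42, 1.44], [-3.14, 3.14]. Speed limits (rad/s): [2.79, 2.79, 3.14, 3.14, 3.14, 3.14].

## Interface

Orientations are given as a rotation vector (axis times angle).
In Python, from station import manip, eyes gives the robot as it stands.
- The arm moves only by the tool drive_tool, never from a script. Its argument "targets" is a list that holds one entry, the list of rows, each a list of 7 numbers: the turn, a rotation vector about the tool's x, y, z in units of 30 degrees (1.0 is 30 degrees), then the shift along the tool's x, y, z in units of 15 cm (1.0 is 15 cm), then the opening, from 0 (shut) to 1 (fully open). A call has 1 to 12 rows; each row is the pose to reach, as a shift and turn from the pose commanded when the call began, along the tool's axes at that moment; what a row does not reach only later rows make up. A row lasts 1/12 s, in which the tool goes at most 41.7 mm and 7.16 degrees, less where a joint would pass 70% of its speed; a pose out of reach is approached as far as the arm can. A call with a number of a shift or a turn outside -1 to 1 is refused whole. A call with a gripper value outside its range is refused whole. The fingers move at their own pace and stop on an object; "force" is the grip in N (left out, the last holds). Time passes only in rows, so rows that repeat a pose let the fingers close. It gives the time, the measured TCP pose, the force and the opening at its end, in the units of the state.
- manip.observe(): the state, without advancing time (a new reading comes with each control period).
- eyes.get_image(name): name is "side" or "top" or "wrist"; returns (picture, depth): 420x560x3 uint8, blue, green, red; 420x560 float32, m along the optical axis (not along the pixel's ray), 0 where there is no reading.
- eyes.calibration(name): a dict with "K" (3x3 intrinsics, pixels), "k1" (the pictures are not rectified: a ray, as slopes to the right and down, at radius r is drawn at 1 + k1 r^2 times it, then the intrinsics apply), "origin" and "rotation" of the camera in the world. Camera axes: x right, y up, looking along -z (the intrinsics and any distortion apply to the point x, -y, -z); pixel columns grow to the right and rows downward; lengths in m; the calibration is good to about 2 mm. A picture is of the moment at which its call begins: read the wrist's pose just before it. calibration takes no time and is no camera call; for the wrist camera it gives the pose at the moment of the call.
- manip.job_done(): hands the job in, once; it reports no verdict.
The state is a dict: "time_s": time; "joints": joint angles; "qvel": joint speeds; "joint_efforts": joint torques, N m; "tcp_pos": TCP position; "eef_rot": TCP orientation; "force": force on the tool from outside, world axes, zero at the start; "ft_torque": the same for the moment, N m; "gripper_width": finger opening in m.
Only numpy, scipy, OpenCV 4.12 (cv2) and the standard library are available. Lean on these libraries where they do the work, as an engineer would, in place of code of your own. Each camera call takes 0.05 s, during which the arm holds its last target.

## Task

Lay out the bench for streaking: set the 60 mm agar dish halfway between the burner and the vortex mixer and stack the 35 mm dish centred on top of it, and stand the brass-lidded jar straight behind the dishes (on the side away from you) with about 3 cm clear between jar and large dish. Press the white-capped culture bottle fully home, upright, into the foam hole on top of the mixer. Keep these four things upright all the time, and do not shift the other loose items near them (the stack of 90 mm dishes, the small vial, the marker pen).

Things in the scene. Friction and masses are not known exactly. Their poses are not given: they have to be found in the camera images.
- dish60: the large loose dish: clear round lidded Petri dish with cream agar, diameter 60, height 15 mm, about 28 g; origin at the centre of its underside, z up. Stands somewhere on the bench at the start. Grip across its diameter, fingertips almost down on the bench
- dish35: the small loose dish: same kind, diameter 35, height 11 mm, about 14 g; origin at the centre of its underside, z up
- jar: squat glass discard jar with a flat brass screw lid (lid closed and fixed), diameter 58, height 65 mm, about 180 g; origin at the centre of its underside, z up. Straight glass wall from 3 to 46 mm height, lid from 50 to 65 mm
- universal: culture bottle: slender clear plastic bottle with a paper label and a white ribbed screw cap (closed), body diameter 28 up to 70 mm height, base edge chamfered, cap diameter 31 from 71 to 90 mm, about 55 g; origin at the centre of its underside, z up
- mixer: fixed vortex mixer (mm): cream housing 120 (its x) x 100 (its y) x 83 high; on top a black cup, 82 wide, of grey foam, foam top 125 above bench. Round hole in the foam, floor 97 above bench; four springy lobes leave 26 and give way to 34: a 28 bottle needs a straight push down of 4-8 N. Origin: on the bench under the hole's axis. x: straight back from robot; y: along the line of mixer and burner
- burner: fixed gas burner, unlit (mm): flat steel box 120 (its x) x 100 (its y) x 45 high, round nozzle 33 wide up to 98 high at its middle. Origin: on the bench under the nozzle; axes as the mixer's. Stands left or right of the mixer, about 340 away. Halfway: the middle of the line between both origins; straight behind: square to that line, away from the robot
- dishes90: bystander: stack of three clear agar dishes, loose, diameter 91, height 46 mm; origin at the centre of its underside. Leave alone
- vial: bystander: small glass vial with aluminium cap, loose, diameter 24, height 50 mm; origin at the centre of its underside. Leave alone
- marker: bystander: grey and black marker pen lying on the bench, loose, 125 long (its x), 13 thick; origin under its middle. Leave alone
Not all that is in view belongs to the job. Leave any orange or red look-alike of the dish35 alone.

How it is judged:
At the end, for the whole second after the job is handed in: 60 mm dish flat, within 15 mm of halfway between burner and mixer; 35 mm dish flat on it, within 10 mm of centre; jar upright behind, 15-45 mm clear, within 20 mm of the centre line; bottle upright in the foam hole, within 5 mm of centre and 4 mm of its floor; all at rest (horizontal distance between dish60 and burner below 0.185 m and horizontal distance between dish60 and mixer below 0.185 m and x of dish60 in the frame of mixer between -0.015 and 0.015 m and height (world z) of each of dish60, jar below 0.003 m and angle between each of dish60, dish35, jar's own z axis and vertical below 0.06 rad and horizontal distance between dish35 and dish60 below 0.01 m and z of dish35 in the frame of dish60 between 0.012 and 0.018 m and horizontal distance between jar and dish60 between 0.074 and 0.104 m and x of jar in the frame of mixer above 0.06 m and (y of jar in the frame of mixer between 0.15 and 0.19 m or y of jar in the frame of mixer between -0.19 and -0.15 m) and horizontal distance between universal and mixer below 0.005 m and z of universal in the frame of mixer below 0.101 m and angle between universal's own z axis and vertical below 0.1 rad and linear speed of each of dish60, dish35, jar, universal below 0.02 m/s); the robot touches nothing.
It fails at once if a bystander (90 mm dish stack, vial or marker) shifted by more than 20 mm (distance of any of dishes90, vial, marker from where it was at the start of the episode above 0.02 m).
It fails at once if a dish, the jar or the culture bottle tipped by more than 0.6 rad (angle between any of dish60, dish35, jar, universal's own z axis and vertical above 0.6 rad).
It also fails if it takes over 122 s, if anything falls off the work surface, if the arm or the gripper's body presses on something with over 40 N, if the wrist force passes 120 N, or if a joint passes its speed limit or range.

## Working session

There is one attempt and no reset: what is moved stays moved. The work goes in short steps, Python scripts to look and compute and a tool call to move; the robot and the scene stay as the last step left them, time stands still between calls to the robot, and variables do not carry over. Pictures are saved under pics/ and viewed, and the job is handed in when it is done.

Besides the shell and the picture viewer there is one more tool, called after "Call:" as name(argument=value, ...) on one line, values as JSON. drive_tool: Moves the arm, as the interface text tells. Its arguments: {"type":"object","properties":{"targets":{"type":"array","items":{"type":"array","items":{"type":"array","items":{"type":"number"}}}},"force":{"type":"number"}},"required":["targets"]}

```bash
ls; mkdir -p pics; cat > h.py <<'E'
import numpy as np, cv2
from station import manip, eyes
def snap(n,tag):
    c=eyes.calibration(n); im,d=eyes.get_image(n)
    cv2.imwrite(f'pics/{tag}.png',im); np.savez(f'pics/{tag}.npz',im=im,d=d,K=c['K'],k1=c['k1'],o=c['origin'],R=c['rotation'])
def load(tag): return np.load(f'pics/{tag}.npz')
def ray(s,u,v):
    K=s['K']; p=cv2.undistortPoints(np.array([[[u,v]]],float),K,np.array([float(s['k1']),0,0,0]))[0,0]
    return s['R']@np.array([p[0],-p[1],-1.0])
def at_z(s,u,v,z):
    r=ray(s,u,v); o=s['o']; return o+r*(z-o[2])/r[2]
def at_d(s,u,v):
    return s['o']+ray(s,u,v)*s['d'][int(round(v)),int(round(u))]
def proj(s,P):
    p=s['R'].T@(np.array(P,float)-s['o']); x,y=p[0]/-p[2],-p[1]/-p[2]; f=1+float(s['k1'])*(x*x+y*y)
    K=s['K']; return K[0,0]*x*f+K[0,2],K[1,1]*y*f+K[1,2]
E
python3 - <<'E'
from h import *
print(manip.observe())
for n in ['side','top','wrist']:
    snap(n,n+'0'); s=load(n+'0'); print(n,s['K'],s['k1'],s['o'],s['R'])
E
```

```text
pics
{'time_s': 0.0, 'joints': array([ 1.33298415e+00,  2.41399633e-01,  3.69671559e-03,  1.33519306e+00,
       -5.39314757e-06,  1.57079070e+00]), 'qvel': array([-0.00144717, -0.00030203,  0.00109008,  0.00121714, -0.00036136,
        0.00169195]), 'joint_efforts': array([ 1.72427153e-04, -3.72314072e+01,  2.52410281e+01,  1.69474591e-02,
       -6.69837527e-05,  4.23951263e-06]), 'tcp_pos': array([0.11765083, 0.48535365, 0.25540907]), 'eef_rot': array([ 0.18505838,  1.5629649 , -0.18834066]), 'force': array([0.17027146, 0.29268594, 0.2856642 ]), 'ft_torque': array([ 0.09335027,  0.03581667, -0.02909386]), 'gripper_width': 0.08550796350698374}
side [[436.18005966   0.         283.2052434 ]
 [  0.         436.18005966 210.89014087]
 [  0.           0.           1.        ]] -0.014078073911628058 [0.4089155  0.82766996 0.61230713] [ 0.130213   -1.37856319 -2.59860502]
top [[475.81694289   0.         285.33557767]
 [  0.         475.81694289 219.2018775 ]
 [  0.           0.           1.        ]] -0.05315602397463159 [0.43151928 0.03922741 1.11789301] [ 0.09802689 -0.12447391 -1.58607171]
wrist [[341.02322823   0.         280.76535836]
 [  0.         341.02322823 210.0600881 ]
 [  0.           0.           1.        ]] -0.05411603593372872 [0.04753192 0.50220519 0.37315351] [-0.24381435 -0.188514    1.32341226]
```

```bash
sed -i "s/R=c\['rotation'\])/R=cv2.Rodrigues(np.array(c['rotation'],float))[0])/" h.py
python3 - <<'E'
import numpy as np,cv2
for n in ['side','top','wrist']:
    s=dict(np.load(f'pics/{n}0.npz')); s['R']=cv2.Rodrigues(s['R'])[0]; np.savez(f'pics/{n}0.npz',**s)
E
```

```text
(no output)
```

View pics/top0.png

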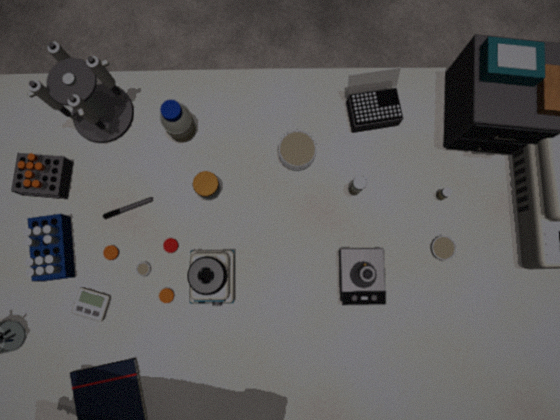

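View pics/side0.png

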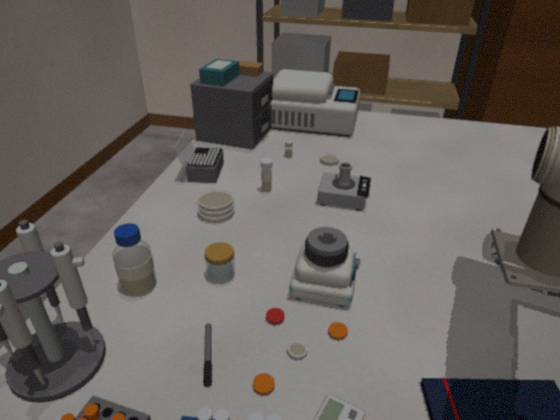

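View pics/wrist0.png

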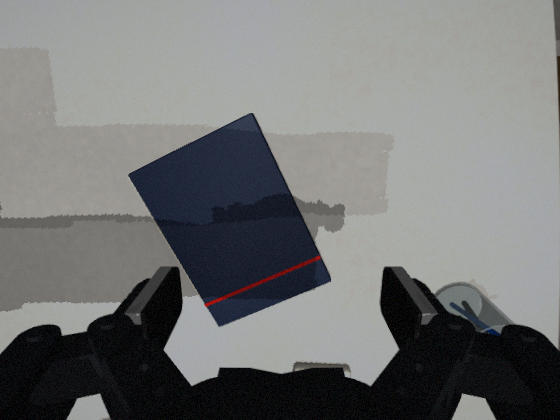

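```bash
python3 - <<'E'
from h import *
im=load('top0')['im']
g=lambda a:(255*(a/255.)**0.6).astype(np.uint8)
cv2.imwrite('pics/c1.png',cv2.resize(g(im[150:320,90:250]),None,fx=3.5,fy=3.5,interpolation=cv2.INTER_CUBIC))
cv2.imwrite('pics/c2.png',cv2.resize(g(im[150:320,320:480]),None,fx=3.5,fy=3.5,interpolation=cv2.INTER_CUBIC))
E
```

```text
(no output)
```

View pics/c1.png

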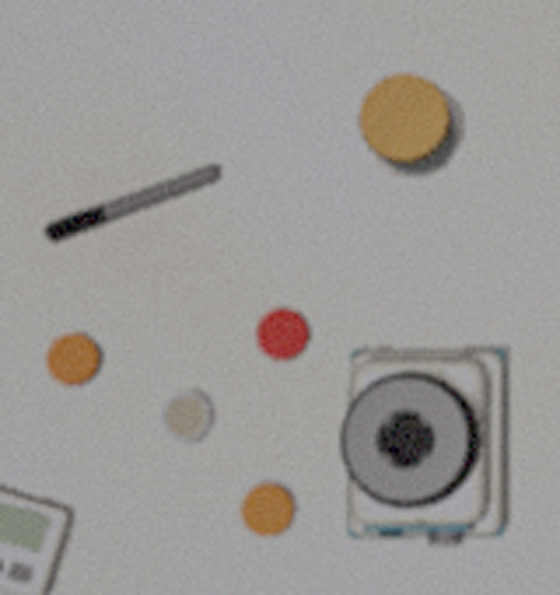

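View pics/c2.png

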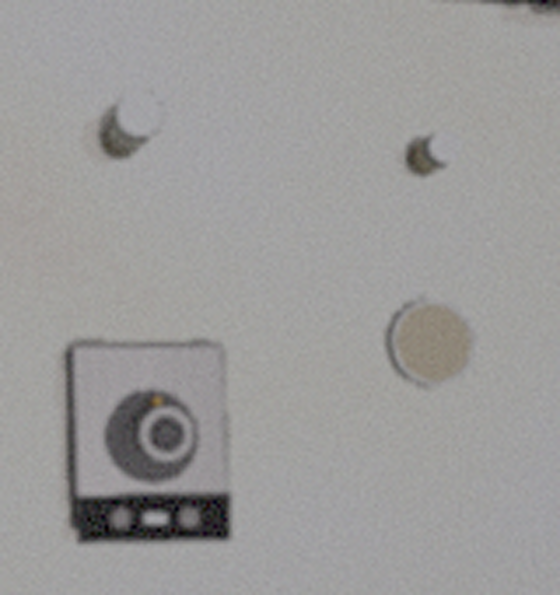

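```bash
python3 - <<'E'
from h import *
s=load('top0')
for n,ox,u,v,z in [('jar',90,405,118,.065),('mixer_hole',90,406,438,.125),('mixer ring',90,410,438,.125),('uni',320,139,115,.09),('d60',320,431,342,.015),('d35',90,189,415,.011),('nozzle',320,166,434,.098),('vial',320,440,150,.05),('red',90,283,333,.011),('or1',90,269,509,.011),('or2',90,75,358,.011),('mk a',90,50,233,.012),('mk b',90,215,172,.012),
 ('mixTL',90,352,350,.083),('mixTR',90,508,350,.0),('burnTL',320,68,343,.045),('burnTR',320,222,343,.045),('burnBL',320,75,540,.045),('burnBR',320,229,540,.045)]:
    uu=(u+.5)/3.5-.5+ox; vv=(v+.5)/3.5-.5+150
    p=at_z(s,uu,vv,z); q=at_d(s,uu,vv); print(n,round(uu,1),round(vv,1),p.round(4),'depth',q.round(4), 'r',np.hypot(p[0],p[1]).round(3))
p=at_z(s,297,150,.046);print('d90',p,at_d(s,297,150))
E
```

```text
jar 205.4 183.4 [0.666  0.1991 0.065 ] depth [0.6659 0.199  0.0654] r 0.695
mixer_hole 205.6 274.8 [0.4591 0.1886 0.125 ] depth [0.46   0.1934 0.0928] r 0.496
mixer ring 206.8 274.8 [0.4591 0.1862 0.125 ] depth [0.46   0.1915 0.0895] r 0.495
uni 359.4 182.5 [ 0.6569 -0.1451  0.09  ] depth [ 0.6567 -0.1449  0.0908] r 0.673
d60 442.8 247.4 [ 0.5152 -0.3493  0.015 ] depth [ 0.5148 -0.3476  0.0199] r 0.622
d35 143.6 268.2 [0.4797 0.3497 0.011 ] depth [0.4797 0.3497 0.0108] r 0.594
nozzle 367.1 273.6 [ 0.4558 -0.1521  0.098 ] depth [ 0.4558 -0.1521  0.098 ] r 0.48
vial 445.4 192.5 [ 0.6393 -0.3514  0.05  ] depth [ 0.6391 -0.351   0.0513] r 0.73
red 170.5 244.8 [0.5332 0.2879 0.011 ] depth [0.5334 0.2884 0.0088] r 0.606
or1 166.5 295.1 [0.4173 0.2958 0.011 ] depth [0.4173 0.2955 0.0121] r 0.511
or2 111.1 251.9 [0.5187 0.4268 0.011 ] depth [0.5188 0.4272 0.01  ] r 0.672
mk a 103.9 216.2 [0.6031 0.4461 0.012 ] depth [0.6034 0.4469 0.0097] r 0.75
mk b 151.1 198.8 [0.6428 0.3353 0.012 ] depth [0.6429 0.3355 0.0114] r 0.725
mixTL 190.2 249.6 [0.5152 0.2286 0.083 ] depth [ 0.522   0.244  -0.0009] r 0.564
mixTR 234.8 249.6 [0.5202 0.1391 0.    ] depth [ 0.5203  0.1392 -0.0013] r 0.538
burnTL 339.1 247.6 [ 0.5169 -0.1007  0.045 ] depth [ 0.5205 -0.1067 -0.0011] r 0.527
burnTR 383.1 247.6 [ 0.515 -0.201  0.045] depth [ 0.5187 -0.2117 -0.0026] r 0.553
burnBL 341.1 303.9 [ 0.391 -0.101  0.045] depth [ 0.3893 -0.1066  0.0015] r 0.404
burnBR 385.1 303.9 [ 0.3887 -0.1998  0.045 ] depth [ 0.3869 -0.2099 -0.0006] r 0.437
d90 [ 0.74605667 -0.01057633  0.046     ] [ 0.74635082 -0.0106229   0.04499759]
```

```bash
cat >> h.py <<'E'
from scipy.spatial.transform import Rotation as Ro
def st():
    o=manip.observe(); R=Ro.from_rotvec(o['eef_rot']); return o,R
def go(p,yaw=None):
    """needed shift (units) and turn (units) from measured pose to TCP p, tool down, jaw dir yaw (rad, world)"""
    o,R=st(); sh=R.as_matrix().T@(np.array(p)-o['tcp_pos'])/0.15
    out=[sh.round(3)]
    if yaw is not None:
        y=np.array([np.cos(yaw),np.sin(yaw),0]); x=np.array([0,0,-1.]); T=np.column_stack([x,y,np.cross(x,y)])
        out.append(((R.inv()*Ro.from_matrix(T)).as_rotvec()/np.deg2rad(30)).round(3))
    print(o['tcp_pos'].round(4),'w',round(o['gripper_width'],4),'shift',out[0],'turn',out[1:])
E
python3 - <<'E'
from h import *
o,R=st(); print(R.as_matrix().round(3))
s=load('top0'); d=s['d']
U,V=np.meshgrid(np.arange(560),np.arange(420))
p=cv2.undistortPoints(np.stack([U,V],-1).reshape(-1,1,2).astype(float),s['K'],np.array([float(s['k1']),0,0,0]))[:,0]
P=(s['o']+(d.reshape(-1,1)*(np.c_[p[:,0],-p[:,1],-np.ones(len(p))]))@s['R'].T)
for n,c,r,z0,z1 in [('jar',(.666,.199),.045,.055,.075),('cup',(.459,.187),.055,.115,.135),('uni',(.657,-.145),.03,.08,.1),('d60',(.515,-.349),.045,.009,.022),('d35',(.48,.35),.03,.006,.017),('noz',(.456,-.152),.03,.09,.106)]:
    m=(np.hypot(P[:,0]-c[0],P[:,1]-c[1])<r)&(P[:,2]>z0)&(P[:,2]<z1); q=P[m]
    (cx,cy),rad=cv2.minEnclosingCircle(q[:,:2].astype(np.float32)); print(n,m.sum(),'mean',q.mean(0).round(4),'circ',round(cx,4),round(cy,4),'r',round(rad,4), 'ext',q.min(0).round(4),q.max(0).round(4))
E
```

```text
[[-0.     0.236  0.972]
 [-0.002  0.972 -0.236]
 [-1.    -0.002 -0.   ]]
jar 526 mean [0.6656 0.1992 0.0646] circ 0.6671 0.1996 r 0.0296 ext [0.6378 0.1708 0.0551] [0.695  0.2275 0.0706]
cup 877 mean [0.4583 0.1881 0.1241] circ 0.4574 0.1888 r 0.0405 ext [0.4193 0.1493 0.115 ] [0.4967 0.2291 0.1314]
uni 164 mean [ 0.6568 -0.1453  0.0888] circ 0.6576 -0.1459 r 0.0161 ext [ 0.6419 -0.1605  0.0804] [ 0.672  -0.13    0.0937]
d60 496 mean [ 0.5149 -0.3519  0.0146] circ 0.515 -0.3516 r 0.0311 ext [ 0.4877 -0.3825  0.0092] [ 0.5423 -0.3212  0.021 ]
d35 182 mean [0.4799 0.3516 0.0111] circ 0.4806 0.3518 r 0.0182 ext [0.464  0.3339 0.006 ] [0.4966 0.3685 0.0162]
noz 189 mean [ 0.4549 -0.1525  0.0985] circ 0.4549 -0.1528 r 0.0167 ext [ 0.44   -0.1694  0.0934] [ 0.4701 -0.1367  0.1036]
```

```bash
python3 - <<'E'
from h import *
go([.666,.199,.2],np.pi/2)
E
```

```text
[0.1177 0.4855 0.2556] w 0.0856 shift [ 0.372 -0.995  4.003] turn [array([-0.454, -0.   ,  0.003])]
```

Call:
drive_tool(targets=[[[-0.45,0,0,0,-0.25,1,1],[-0.45,0,0,0,-0.25,1,1],[-0.45,0,0,0,-0.25,1,1],[-0.45,0,0,0,-0.25,1,1]]], force=40)

```text
time_s: 0.48
tcp_pos: [0.2556, 0.4132, 0.256]
eef_rot: [-0.001, 1.571, -0.0]
force: [-0.4, 0.1, 0.1]
gripper_width: 0.0854
```

```bash
python3 - <<'E'
from h import *
o,R=st(); print(o['joints'],o['time_s'])
go([.666,.199,.2],np.pi/2)
E
```

```text
[ 1.01682040e+00  2.13202205e-01 -3.11849082e-02  1.32699430e+00
 -1.55306201e-04  1.01668679e+00] 0.4833
[0.2556 0.4132 0.256 ] w 0.0854 shift [ 0.374 -1.428  2.736] turn [array([ 0.   , -0.   ,  0.001])]
```

Call:
drive_tool(targets=[[[0,0,0,0.2,-0.5,1,1],[0,0,0,0.2,-0.5,1,1],[0,0,0,0.2,-0.5,1,1],[0,0,0,0.2,-0.5,1,1],[0,0,0,0.2,-0.5,1,1]]])

```text
time_s: 0.9
tcp_pos: [0.4092, 0.3351, 0.2243]
eef_rot: [0.005, 1.57, -0.01]
force: [-0.6, 1.5, -0.2]
gripper_width: 0.0855
```

Call:
drive_tool(targets=[[[0,0,0,0.17,-0.7,1,1],[0,0,0,0.17,-0.7,1,1],[0,0,0,0.17,-0.7,1,1],[0,0,0,0.17,-0.7,1,1],[0,0,0,0.17,-0.7,1,1],[0,0,0,0.17,-0.7,1,1]]])

```text
time_s: 1.4
tcp_pos: [0.5568, 0.2304, 0.199]
eef_rot: [0.005, 1.572, -0.007]
force: [-0.1, 0.1, -0.5]
gripper_width: 0.0851
```

```bash
python3 - <<'E'
from h import *
go([.666,.199,.15],np.pi/2)
snap('wrist','w1')
E
```

```text
[0.5568 0.2304 0.199 ] w 0.0851 shift [ 0.326 -0.204  0.73 ] turn [array([-0.015, -0.002,  0.003])]
```

View pics/w1.png

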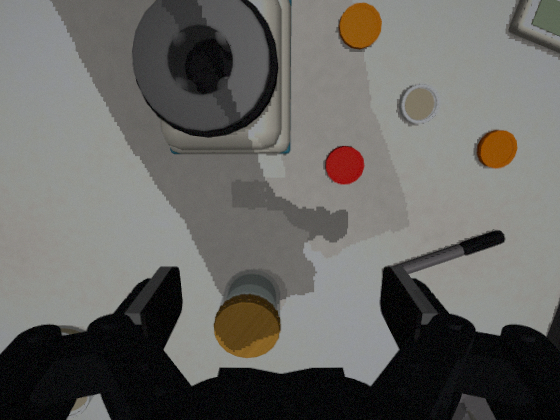

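```bash
python3 - <<'E'
from h import *
s=load('w1')
for n,u,v,z in [('jar',247,325,.065),('jar',247,325,.065),('foam',204,65,.125),('hole',206,60,.125),('d35',419,104,.011)]: print(n,at_z(s,u,v,z).round(4), at_d(s,u,v).round(4))
im=s['im']; cv2.imwrite('pics/c3.png',cv2.resize((255*(im[0:160,110:310]/255.)**.6).astype(np.uint8),None,fx=3.5,fy=3.5,interpolation=cv2.INTER_CUBIC))
E
```

```text
jar [0.6612 0.1999 0.065 ] [0.6611 0.1999 0.0652]
jar [0.6612 0.1999 0.065 ] [0.6611 0.1999 0.0652]
foam [0.4609 0.1902 0.125 ] [0.4568 0.1832 0.0919]
hole [0.4584 0.1914 0.125 ] [0.4539 0.1846 0.0921]
d35 [0.4793 0.3501 0.011 ] [0.4793 0.3498 0.0117]
```

View pics/c3.png

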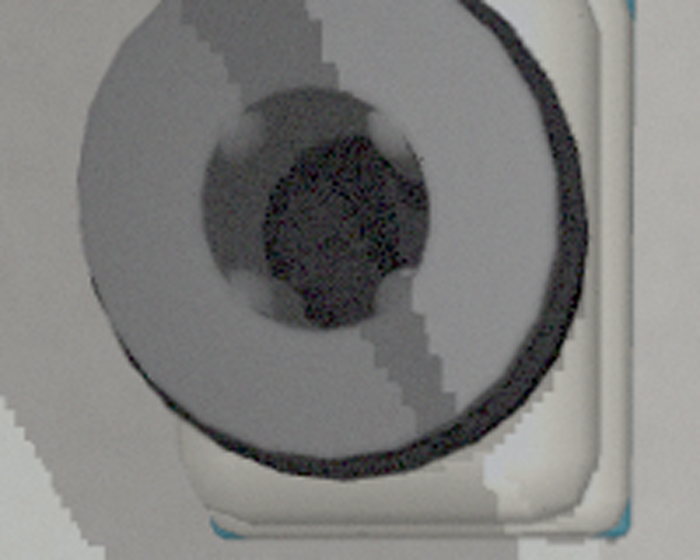

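```bash
python3 - <<'E'
from h import *
s=load('w1')
for u,v in [(200.4,59.1)]: print(at_z(s,u,v,.125).round(4))
s=load('top0'); print(at_z(s,207,274.8,.125))
E
```

```text
[0.4579 0.1885 0.125 ]
[0.45902413 0.18576032 0.125     ]
```

Call:
drive_tool(targets=[[[0,0,0,0.3,-0.205,0.72,1],[0,0,0,0.3,-0.205,0.72,1],[0,0,0,0.3,-0.205,0.72,1],[0,0,0,0.3,-0.205,0.72,1],[0,0,0,0.3,-0.205,0.72,1]]])

```text
time_s: 1.87
tcp_pos: [0.6611, 0.2027, 0.152]
eef_rot: [0.001, 1.577, -0.003]
force: [-1.8, 0.2, 0.3]
gripper_width: 0.0856
```

```bash
python3 - <<'E'
from h import *
go([.666,.199,.041],np.pi/2)
snap('wrist','w2')
E
```

```text
[0.6611 0.2027 0.152 ] w 0.0856 shift [ 0.74  -0.024  0.037] turn [array([-0.005, -0.012,  0.002])]
```

View pics/w2.png

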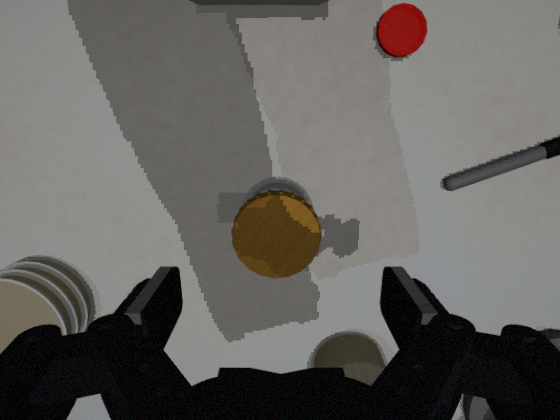

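Call:
drive_tool(targets=[[[0,0,0,0.25,-0.01,0.015,1],[0,0,0,0.5,-0.01,0.015,1],[0,0,0,0.65,-0.01,0.015,1],[0,0,0,0.74,-0.01,0.015,1],[0,0,0,0.74,-0.01,0.015,1]]])

```text
time_s: 2.33
tcp_pos: [0.6606, 0.2021, 0.0427]
eef_rot: [-0.001, 1.577, -0.001]
force: [-0.7, 0.1, -0.4]
gripper_width: 0.0852
```

Call:
drive_tool(targets=[[[0,0,0,0,0,0,0.5],[0,0,0,0,0,0,0.5],[0,0,0,0,0,0,0.5],[0,0,0,0,0,0,0.5],[0,0,0,0,0,0,0.5],[0,0,0,0,0,0,0.5],[0,0,0,0,0,0,0.5]]])

```text
time_s: 2.92
tcp_pos: [0.666, 0.202, 0.0486]
eef_rot: [0.003, 1.566, 0.0]
force: [-1.7, 0.9, 7.2]
gripper_width: 0.0567
```

```bash
python3 - <<'E'
from h import *
o,R=st();print(o['tcp_pos'],o['force'],o['ft_torque'],R.as_matrix().round(3))
snap('side','s1')
s=load('s1');im=s['im']; cv2.imwrite('pics/c4.png',cv2.resize((255*(im[130:330,130:330]/255.)**.6).astype(np.uint8),None,fx=3,fy=3,interpolation=cv2.INTER_CUBIC))
o,R=st();print(o['tcp_pos'],o['force'],o['ft_torque'],o['joints'])
E
```

```text
[0.66598765 0.20202631 0.04855652] [-1.70078474  0.86639416  7.207406  ] [0.03434742 0.43198128 0.05299576] [[ 0.005  0.002  1.   ]
 [ 0.002  1.    -0.002]
 [-1.     0.002  0.005]]
[0.66601991 0.20204475 0.0485756 ] [-2.19001929 -0.24448355  6.53544582] [ 0.00520491  0.3456597  -0.05419361] [2.94198080e-01 7.62640578e-01 2.96138269e-01 1.09895707e+00
 8.49008127e-04 2.95950420e-01]
```

View pics/c4.png

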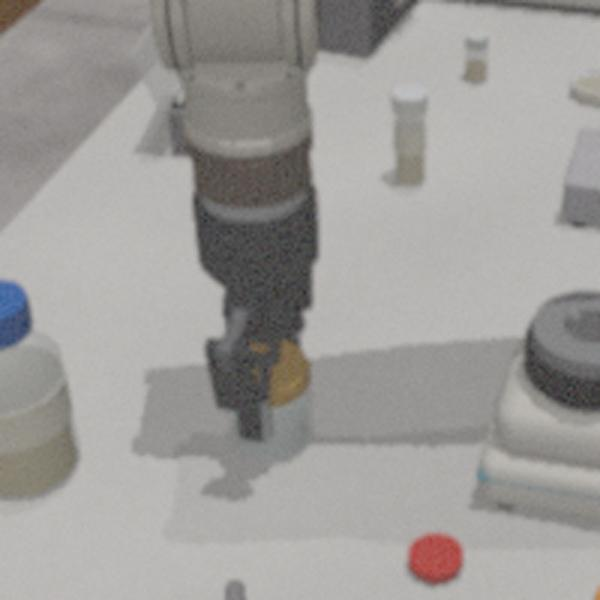

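Call:
drive_tool(targets=[[[0,0,0,0,0,0,0.5],[0,0,0,-0.1,0,0,0.5],[0,0,0,-0.2,0,0,0.5],[0,0,0,-0.2,0,0,0.5],[0,0,0,-0.2,0,0,0.5],[0,0,0,-0.2,0,0,0.5]]], force=60)

```text
time_s: 3.47
tcp_pos: [0.6643, 0.2009, 0.0744]
eef_rot: [0.002, 1.571, -0.002]
force: [-0.4, 0.7, -2.6]
gripper_width: 0.0566
```

```bash
python3 - <<'E'
from h import *
go([.5465,.0166,.07],np.pi/2)
snap('side','s2')
s=load('s2');im=s['im']; cv2.imwrite('pics/c4.png',cv2.resize((255*(im[130:330,130:330]/255.)**.6).astype(np.uint8),None,fx=3,fy=3,interpolation=cv2.INTER_CUBIC))
o,R=st();print(o['tcp_pos'],o['force'],o['ft_torque'],R.as_matrix().round(3))
E
```

```text
[0.6643 0.2009 0.0744] w 0.0566 shift [ 0.03  -1.231 -0.782] turn [array([-0.004, -0.001,  0.   ])]
[0.66383614 0.20078255 0.07379705] [ 0.23484809 -0.58925399 -1.76797782] [-0.00716359  0.06518952  0.03203152] [[-0.002  0.002  1.   ]
 [-0.     1.    -0.002]
 [-1.    -0.    -0.002]]
```

View pics/c4.png

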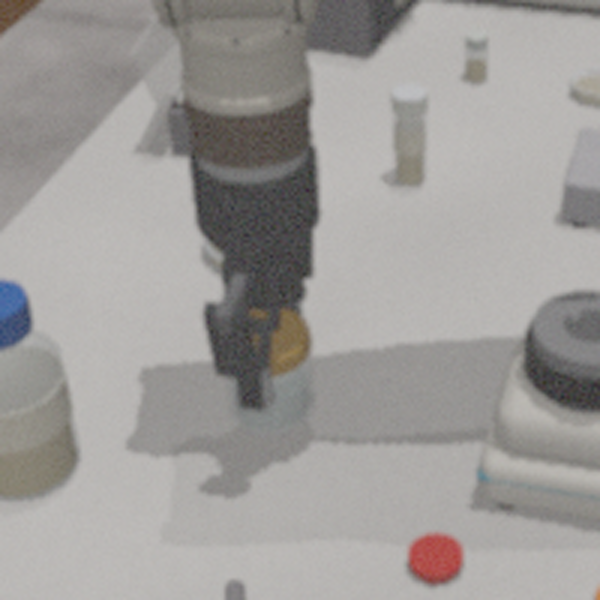

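Call:
drive_tool(targets=[[[0,0,0,0,-0.2,-0.12,0.5],[0,0,0,0,-0.4,-0.25,0.5],[0,0,0,0,-0.6,-0.38,0.5],[0,0,0,0,-0.8,-0.5,0.5],[0,0,0,0,-1,-0.64,0.5],[0,0,0,0,-1,-0.64,0.5]]])

```text
time_s: 4.02
tcp_pos: [0.5613, 0.0459, 0.0725]
eef_rot: [0.003, 1.581, -0.009]
force: [-1.0, 0.9, -2.7]
gripper_width: 0.0564
```

Call:
drive_tool(targets=[[[0,0,0,0,-0.12,-0.07,0.5],[0,0,0,0,-0.23,-0.14,0.5],[0,0,0,0,-0.23,-0.14,0.5],[0,0,0,0,-0.23,-0.14,0.5],[0,0,0,0,-0.23,-0.14,0.5],[0,0,0,0,-0.23,-0.14,0.5]]])

```text
time_s: 4.52
tcp_pos: [0.5476, 0.0174, 0.0746]
eef_rot: [0.001, 1.571, -0.001]
force: [1.0, 0.2, -2.4]
gripper_width: 0.0565
```

```bash
python3 - <<'E'
from h import *
go([.5465,.0166,.0486],np.pi/2)
E
```

```text
[0.5476 0.0174 0.0746] w 0.0565 shift [ 0.173 -0.006 -0.007] turn [array([-0.003,  0.   , -0.001])]
```

Call:
drive_tool(targets=[[[0,0,0,0.08,0,0,0.5],[0,0,0,0.12,0,0,0.5],[0,0,0,0.15,0,0,0.5],[0,0,0,0.165,0,0,0.5],[0,0,0,0.165,0,0,0.5],[0,0,0,0.165,0,0,0.5]]])

```text
time_s: 5.02
tcp_pos: [0.5472, 0.0169, 0.05]
eef_rot: [0.001, 1.571, -0.001]
force: [-0.0, -1.0, -1.4]
gripper_width: 0.0569
```

Call:
drive_tool(targets=[[[0,0,0,0.01,0,0,0.5],[0,0,0,0.015,0,0,0.5],[0,0,0,0.015,0,0,0.5]]])

```text
time_s: 5.27
tcp_pos: [0.5476, 0.0168, 0.0487]
eef_rot: [0.002, 1.569, -0.002]
force: [-1.7, 0.9, 1.9]
gripper_width: 0.0569
```

Call:
drive_tool(targets=[[[0,0,0,0,0,0,1],[0,0,0,0,0,0,1],[0,0,0,0,0,0,1],[0,0,0,0,0,0,1],[0,0,0,-0.3,0,0,1],[0,0,0,-0.6,0,0,1],[0,0,0,-0.8,-0.1,0.1,1],[0,0,0,-0.8,-0.3,0.3,1],[0,0,0,-0.8,-0.6,0.5,1],[0,0,0,-0.8,-0.85,0.6,1],[0,0,0,-0.8,-0.85,0.6,1]]])

```text
time_s: 6.18
tcp_pos: [0.6391, -0.1161, 0.1678]
eef_rot: [0.003, 1.568, -0.007]
force: [0.3, 0.6, 0.0]
gripper_width: 0.0853
```

```bash
python3 - <<'E'
from h import *
go([.657,-.145,.16],np.pi/2)
snap('wrist','w3'); snap('top','t3')
E
```

```text
[ 0.6391 -0.1161  0.1678] w 0.0853 shift [ 0.053 -0.192  0.121] turn [array([-0.013,  0.005,  0.005])]
```

View pics/w3.png

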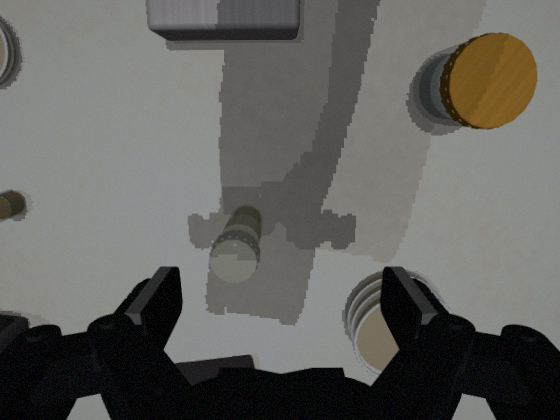

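View pics/t3.png

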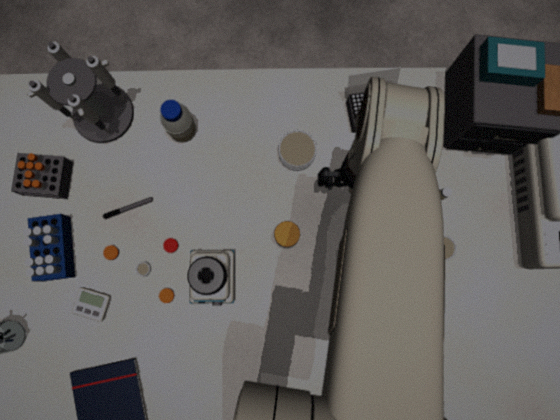

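```bash
python3 - <<'E'
from h import *
s=load('w3'); print(at_z(s,234,257,.09),at_d(s,234,257)); print('jar w',at_z(s,489,81,.065))
s=load('t3'); print('jar',at_z(s,287.3,234,.065))
E
```

```text
[ 0.65491032 -0.14611378  0.09      ] [ 0.65488358 -0.14610457  0.0900591 ]
jar w [0.54908298 0.0130626  0.065     ]
jar [0.5478159  0.01632826 0.065     ]
```

Call:
drive_tool(targets=[[[0,0,0,0,-0.19,0.115,1],[0,0,0,0,-0.19,0.115,1],[0,0,0,0.15,-0.19,0.115,0.8],[0,0,0,0.35,-0.19,0.115,0.8],[0,0,0,0.5,-0.19,0.115,0.8],[0,0,0,0.55,-0.19,0.115,0.8],[0,0,0,0.55,-0.19,0.115,0.8],[0,0,0,0.55,-0.19,0.115,0.8]]])

```text
time_s: 6.95
tcp_pos: [0.654, -0.1386, 0.0858]
eef_rot: [0.001, 1.571, -0.001]
force: [0.9, -0.2, 1.6]
gripper_width: 0.0682
```

```bash
python3 - <<'E'
from h import *
go([.656,-.145,.084],np.pi/2)
snap('wrist','w4')
E
```

```text
[ 0.654  -0.1386  0.0858] w 0.0682 shift [ 0.012 -0.043  0.014] turn [array([-0.002, -0.   , -0.   ])]
```

View pics/w4.png

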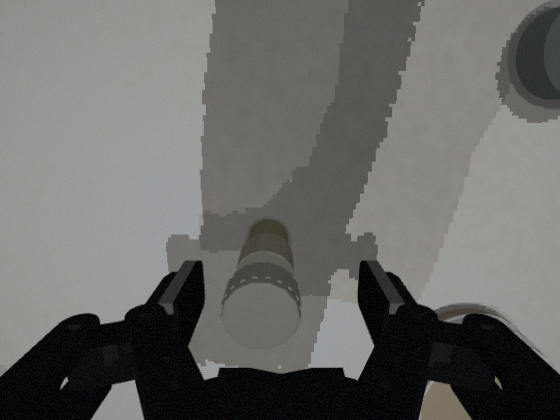

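```bash
python3 - <<'E'
from h import *
s=load('w4'); p=at_z(s,261,311,.09); print(p,at_d(s,261,311)); go([.656,p[1],.084],np.pi/2)
E
```

```text
[ 0.65529344 -0.14651383  0.09      ] [ 0.65518462 -0.14650244  0.09016802]
[ 0.6549 -0.1389  0.087 ] w 0.0682 shift [ 0.02  -0.05   0.007] turn [array([-0.003,  0.004,  0.001])]
```

Call:
drive_tool(targets=[[[0,0,0,0.02,-0.05,0.007,0.8],[0,0,0,0.02,-0.05,0.007,0.8],[0,0,0,0.02,-0.05,0.007,0.5],[0,0,0,0.02,-0.05,0.007,0.2],[0,0,0,0.02,-0.05,0.007,0.2],[0,0,0,0.02,-0.05,0.007,0.2],[0,0,0,0.02,-0.05,0.007,0.2],[0,0,0,0.02,-0.05,0.007,0.2],[0,0,0,0.02,-0.05,0.007,0.2]]], force=60)

```text
time_s: 7.75
tcp_pos: [0.6555, -0.147, 0.0829]
eef_rot: [0.001, 1.57, -0.002]
force: [0.3, 0.4, 3.4]
gripper_width: 0.0296
```

```bash
python3 - <<'E'
from h import *
snap('wrist','w5'); o,R=st(); print(o['tcp_pos'],o['force'],o['gripper_width'])
E
```

```text
[ 0.65548561 -0.14704708  0.08294893] [-0.49148447 -0.05219742  3.27150393] 0.029538829856950635
```

View pics/w5.png

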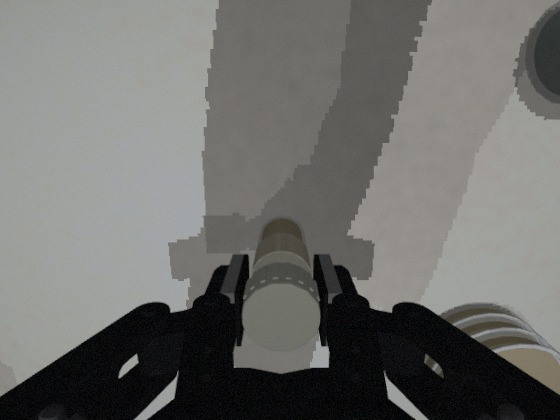

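Call:
drive_tool(targets=[[[0,0,0,-0.1,0,0,0.2],[0,0,0,-0.3,0,0,0.2],[0,0,0,-0.55,0,0,0.2],[0,0,0,-0.8,0.1,-0.05,0.2],[0,0,0,-1,0.3,-0.15,0.2],[0,0,0,-1,0.5,-0.3,0.2],[0,0,0,-1,0.7,-0.45,0.2],[0,0,0,-1,0.9,-0.55,0.2],[0,0,0,-1,1,-0.6,0.2]]])

```text
time_s: 8.55
tcp_pos: [0.5627, 0.0062, 0.2322]
eef_rot: [0.001, 1.573, 0.001]
force: [-0.1, -0.1, -0.7]
gripper_width: 0.0291
```

Call:
drive_tool(targets=[[[0,0,0,0,0.2,-0.12,0.2],[0,0,0,0,0.4,-0.25,0.2],[0,0,0,0,0.6,-0.37,0.2],[0,0,0,0,0.8,-0.5,0.2],[0,0,0,0,0.95,-0.55,0.2],[0,0,0,0,1,-0.6,0.2],[0,0,0,0,1,-0.6,0.2]]])

```text
time_s: 9.13
tcp_pos: [0.474, 0.1548, 0.2319]
eef_rot: [-0.001, 1.572, 0.001]
force: [0.6, -0.4, -0.4]
gripper_width: 0.0293
```

```bash
python3 - <<'E'
from h import *
go([.458,.187,.233],np.pi/2)
snap('wrist','w6');snap('side','s6'); go([.458,.187,.233],np.pi/2)
E
```

```text
[0.474  0.1548 0.2319] w 0.0293 shift [-0.007  0.215 -0.107] turn [array([ 0.003, -0.003,  0.001])]
[0.4757 0.153  0.232 ] w 0.0295 shift [-0.007  0.227 -0.118] turn [array([-0.003, -0.   ,  0.002])]
```

View pics/w6.png

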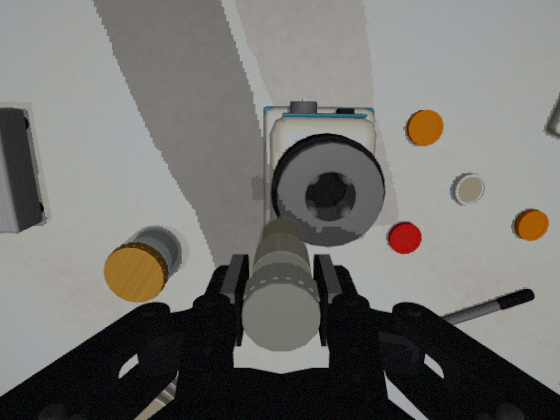

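View pics/s6.png

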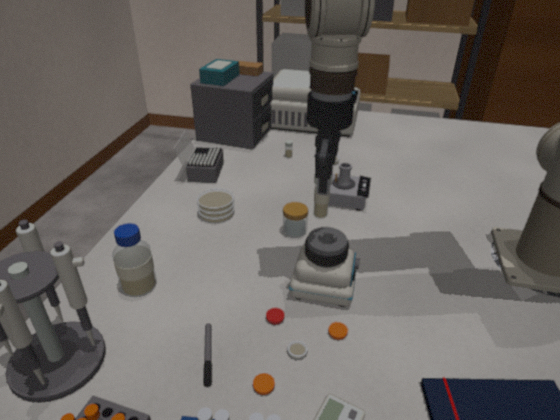

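```bash
python3 - <<'E'
from h import *
s=load('w6')
im=s['im']; cv2.imwrite('pics/c6.png',cv2.resize((255*(im[110:250,250:410]/255.)**.6).astype(np.uint8),None,fx=4,fy=4,interpolation=cv2.INTER_CUBIC))
cv2.imwrite('pics/c7.png',cv2.resize((255*(im[200:360,200:360]/255.)**.6).astype(np.uint8),None,fx=3.5,fy=3.5,interpolation=cv2.INTER_CUBIC))
E
```

```text
(no output)
```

View pics/c6.png

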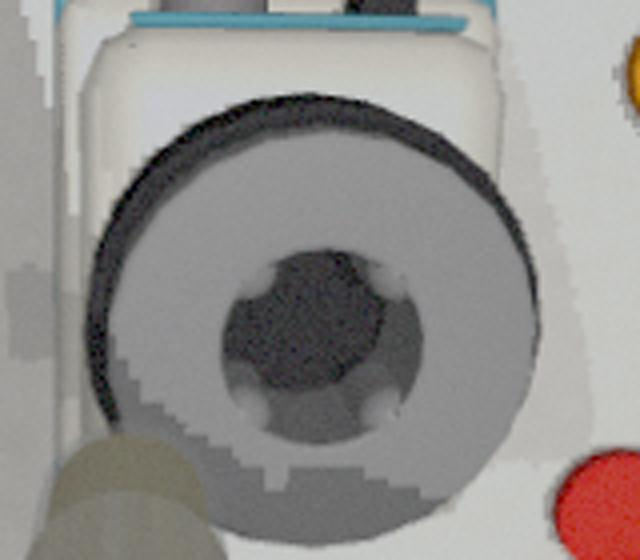

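View pics/c7.png

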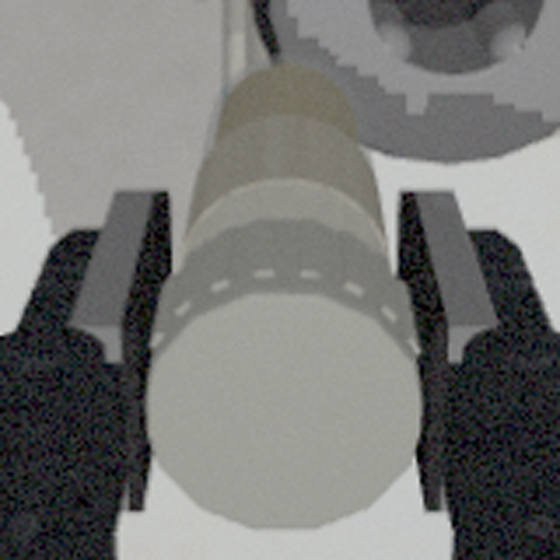

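```bash
python3 - <<'E'
from h import *
s=load('w6'); o,R=st(); t=o['tcp_pos']; print(t)
h=at_z(s,330.4,195.9,.125); h2=at_z(s,330.4,194.5,.125)
cz=t[2]-.083+.09
c=at_z(s,281.1,316.5,cz); print('hole',h,h2,'cap',c,at_d(s,281.1,316.5)); print('delta hole-cap',(h-c)[:2],'units y,z',((h-c)[:2]/.15).round(3))
for b in [0]:
    base=c-[0,0,.09]
    pts=np.array([proj(s,base+[.014*np.cos(a),.014*np.sin(a),.004]) for a in np.linspace(0,2*np.pi,73)]); print('base proj ext in crop', ((pts.min(0)-200+.5)*3.5-.5).round(0),((pts.max(0)-200+.5)*3.5-.5).round(0))
E
```

```text
[0.47569842 0.1529886  0.23203889]
hole [0.45758134 0.18802836 0.125     ] [0.45660407 0.18798785 0.125     ] cap [0.47581814 0.15458018 0.23903889] [0.47507206 0.15457895 0.24015741]
delta hole-cap [-0.0182368   0.03344818] units y,z [-0.122  0.223]
base proj ext in crop [205.  50.] [365. 199.]
```

Call:
drive_tool(targets=[[[0,0,0,0,0.12,-0.06,0.2],[0,0,0,0,0.223,-0.12,0.2],[0,0,0,0,0.223,-0.12,0.2],[0,0,0,0,0.223,-0.12,0.2],[0,0,0,0,0.223,-0.12,0.2]]])

```text
time_s: 9.65
tcp_pos: [0.4586, 0.1857, 0.2321]
eef_rot: [0.002, 1.571, -0.004]
force: [-0.2, 0.9, 0.3]
gripper_width: 0.0291
```

```bash
python3 - <<'E'
from h import *
snap('wrist','w7'); go([.4576,.1865,.233],np.pi/2)
E
```

```text
[0.4585 0.1857 0.2322] w 0.0289 shift [-0.005  0.005 -0.006] turn [array([-0.008,  0.   ,  0.001])]
```

View pics/w7.png

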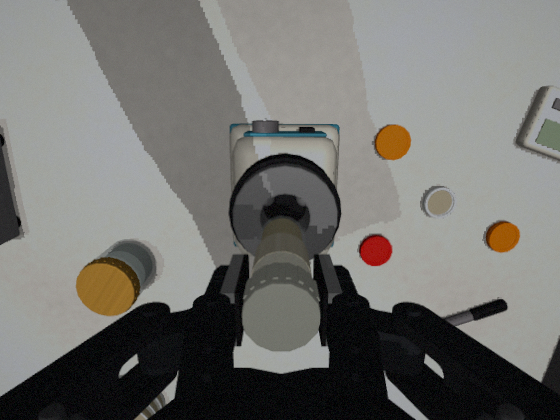

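```bash
python3 - <<'E'
from h import *
s=load('w7')
im=s['im']; cv2.imwrite('pics/c6.png',cv2.resize((255*(im[140:360,210:360]/255.)**.6).astype(np.uint8),None,fx=4,fy=3.6 and 4,interpolation=cv2.INTER_CUBIC)[:600])
pc=s['o']; print(pc)
# predicted for hole center candidates
for h in [(.4576,.188),(.4576,.1865),(.459,.186)]:
    a=np.linspace(0,2*np.pi,73)
    for r in (.041,):
        p=np.array([proj(s,[h[0]+r*np.cos(t),h[1]+r*np.sin(t),.125]) for t in a]); print(h,r,((p.min(0)-[210,140]+.5)*4).round(0),((p.max(0)-[210,140]+.5)*4).round(0))
E
```

```text
[0.38634454 0.18572786 0.34979852]
(0.4576, 0.188) 0.041 [65. 73.] [538. 526.]
(0.4576, 0.1865) 0.041 [56. 73.] [530. 526.]
(0.459, 0.186) 0.041 [53. 82.] [527. 533.]
```

View pics/c6.png

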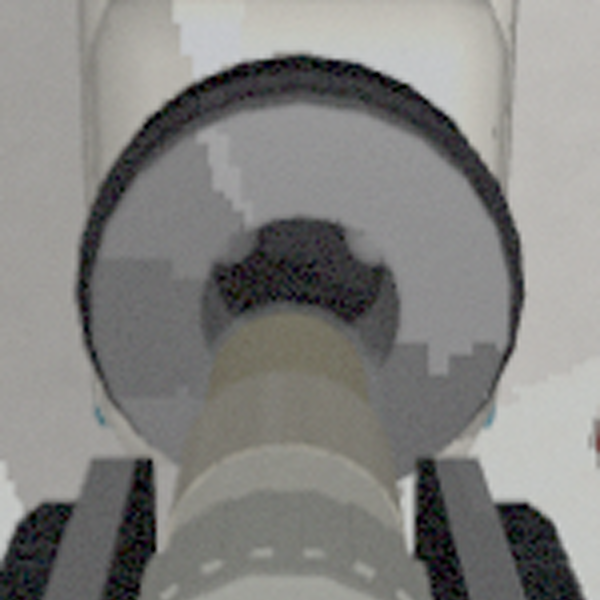

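```bash
python3 - <<'E'
from h import *
s=load('w7')
f=lambda u,v,z:at_z(s,(u+.5)/4-.5+210,(v+.5)/4-.5+140,z)
print('hole top edge',f(301,218,.125),'hole LR',f(202,300,.125),f(401,300,.125),'foam top edge',f(301,102,.125))
print('base top edge',f(289,307,.1495),f(289,307,.153),'base LR',f(208,372,.153),f(370,372,.153))
E
```

```text
hole top edge [0.44121473 0.18800446 0.125     ] hole LR [0.45569327 0.17091619 0.125     ] [0.45582264 0.20524493 0.125     ] foam top edge [0.42146373 0.18802125 0.125     ]
base top edge [0.44931213 0.18589898 0.1495    ] [0.44821184 0.18589599 0.153     ] base LR [0.45862002 0.17343391 0.153     ] [0.45871201 0.19828988 0.153     ]
```

Call:
drive_tool(targets=[[[0,0,0,0,0.012,-0.012,0.2],[0,0,0,0.08,0.012,-0.012,0.2],[0,0,0,0.16,0.012,-0.012,0.2],[0,0,0,0.19,0.012,-0.012,0.2],[0,0,0,0.19,0.012,-0.012,0.2],[0,0,0,0.19,0.012,-0.012,0.2]]])

```text
time_s: 10.2
tcp_pos: [0.4561, 0.1884, 0.2039]
eef_rot: [0.002, 1.571, -0.002]
force: [-0.6, -0.3, -0.0]
gripper_width: 0.0295
```

Call:
drive_tool(targets=[[[0,0,0,0.03,0,0,0.2],[0,0,0,0.06,0,0,0.2],[0,0,0,0.09,0,0,0.2],[0,0,0,0.09,0,0,0.2]]], force=90)

```text
time_s: 10.53
tcp_pos: [0.4558, 0.1886, 0.1897]
eef_rot: [0.002, 1.571, -0.002]
force: [-0.9, -1.6, -1.2]
gripper_width: 0.0289
```

```bash
python3 - <<'E'
from h import *
snap('side','s8'); o,R=st(); print(o['tcp_pos'],o['force'],o['ft_torque'])
im=load('s8')['im']; cv2.imwrite('pics/c8.png',cv2.resize((255*(im[150:310,250:410]/255.)**.6).astype(np.uint8),None,fx=3.5,fy=3.5,interpolation=cv2.INTER_CUBIC))
E
```

```text
[0.45573096 0.18859316 0.18967595] [ 0.04660519 -0.08963435 -2.77984958] [-0.2098275  -0.04980033  0.04403976]
```

View pics/c8.png

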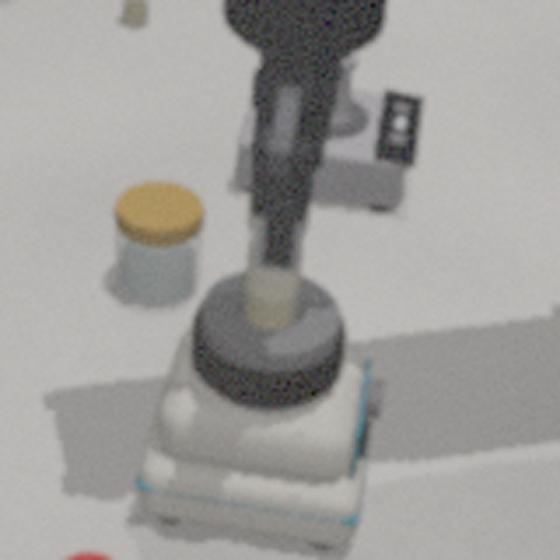

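Call:
drive_tool(targets=[[[0,0,0,0.03,0,0,0.2],[0,0,0,0.05,0,0,0.2],[0,0,0,0.06,0,0,0.2],[0,0,0,0.06,0,0,0.2]]])

```text
time_s: 10.92
tcp_pos: [0.4561, 0.1887, 0.1814]
eef_rot: [0.002, 1.57, -0.002]
force: [-0.2, -1.4, 2.6]
gripper_width: 0.0291
```

Call:
drive_tool(targets=[[[0,0,0,0.015,0,0,0.2],[0,0,0,0.015,0,0,0.2],[0,0,0,0.03,0,0,0.2],[0,0,0,0.03,0,0,0.2]]])

```text
time_s: 11.25
tcp_pos: [0.4561, 0.1887, 0.1769]
eef_rot: [0.002, 1.57, -0.002]
force: [-0.5, -1.6, 3.6]
gripper_width: 0.029
```

```bash
python3 - <<'E'
from h import *
snap('side','s9'); snap('wrist','w9'); o,R=st(); print(o['tcp_pos'],o['force'],o['ft_torque'])
im=load('s9')['im']; cv2.imwrite('pics/c8.png',cv2.resize((255*(im[190:280,280:370]/255.)**.6).astype(np.uint8),None,fx=6,fy=6,interpolation=cv2.INTER_CUBIC))
s=load('w9'); print([at_d(s,u,v).round(4) for u,v in [(281,300),(281,316),(270,316),(290,316),(281,335)]])
for u,v in [(281,200),(230,210),(335,210)]: print(at_d(s,u,v).round(4))
E
```

```text
[0.45606369 0.18872633 0.1769194 ] [-1.41394764 -0.68686271  3.66925151] [-0.38456404  0.19424033 -0.02132616]
[array([0.4504, 0.1884, 0.1847]), array([0.4572, 0.1884, 0.1847]), array([0.4572, 0.1843, 0.1847]), array([0.4575, 0.1918, 0.1842]), array([0.4661, 0.1884, 0.1841])]
[0.4283 0.1885 0.1251]
[0.434  0.1618 0.1237]
[0.437  0.2183 0.1141]
```

View pics/c8.png

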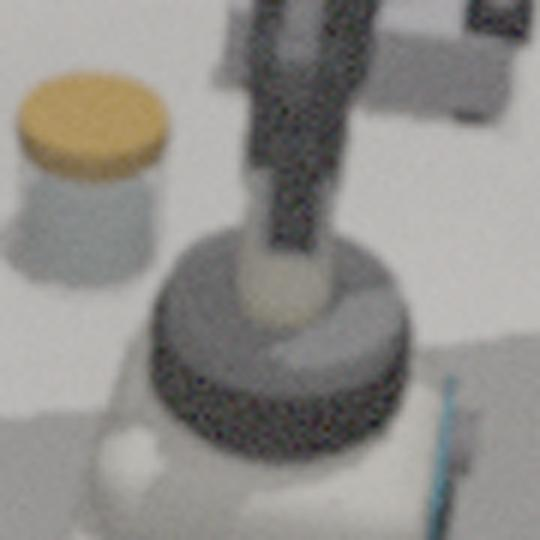

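View pics/w9.png

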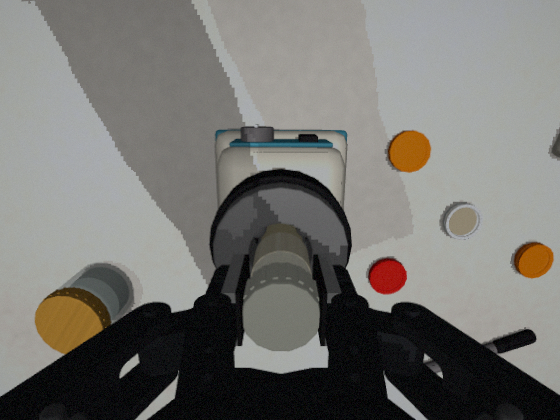

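Call:
drive_tool(targets=[[[0,0,0,0.015,0,0,0.2],[0,0,0,0.03,0,0,0.2],[0,0,0,0.03,0,0,0.2],[0,0,0,0.03,0,0,0.2]]])

```text
time_s: 11.68
tcp_pos: [0.4568, 0.1889, 0.1749]
eef_rot: [0.002, 1.567, -0.001]
force: [-4.2, -3.5, 17.3]
gripper_width: 0.0292
```

```bash
python3 - <<'E'
from h import *
snap('wrist','w10'); o,R=st(); print(o['tcp_pos'],o['force'],o['ft_torque'])
s=load('w10'); print([at_d(s,u,v).round(4) for u,v in [(281,300),(281,316),(270,316),(290,316),(281,335)]])
for u,v in [(281,200),(281,205)]: print(at_d(s,u,v).round(4))
E
```

```text
[0.45682577 0.1888952  0.1748941 ] [-4.28261812 -3.21985496 16.81181775] [-0.89504607  0.93317334 -0.02117488]
[array([0.4519, 0.1886, 0.1813]), array([0.4583, 0.1886, 0.1821]), array([0.4585, 0.1845, 0.1818]), array([0.4585, 0.1919, 0.1818]), array([0.4672, 0.1886, 0.1815])]
[0.4286 0.1887 0.1252]
[0.4313 0.1887 0.1252]
```

Call:
drive_tool(targets=[[[0,0,0,-0.01,0,0,0.2],[0,0,0,-0.01,0,0,0.6],[0,0,0,-0.01,0,0,0.6],[0,0,0,-0.01,0,0,0.6],[0,0,0,-0.01,0,0,0.6],[0,0,0,-0.2,0,0,0.6],[0,0,0,-0.45,0,0,0.6],[0,0,0,-0.7,0,0,0.6],[0,0,0,-0.7,0,0,0.6],[0,0,0,-0.7,0,0,0.6]]])

```text
time_s: 12.57
tcp_pos: [0.4575, 0.1895, 0.2796]
eef_rot: [0.004, 1.565, 0.0]
force: [-1.1, -0.6, -0.7]
gripper_width: 0.0515
```

```bash
python3 - <<'E'
from h import *
snap('wrist','w11'); snap('side','s11'); o,R=st(); print(o['tcp_pos'],o['force'],o['ft_torque'])
im=load('s11')['im']; cv2.imwrite('pics/c8.png',cv2.resize((255*(im[160:290,260:390]/255.)**.6).astype(np.uint8),None,fx=4,fy=4,interpolation=cv2.INTER_CUBIC))
E
```

```text
[0.45569874 0.188658   0.27648313] [-0.35205882 -1.20591671  0.33991432] [-0.03235158 -0.02233438  0.00860895]
```

View pics/c8.png

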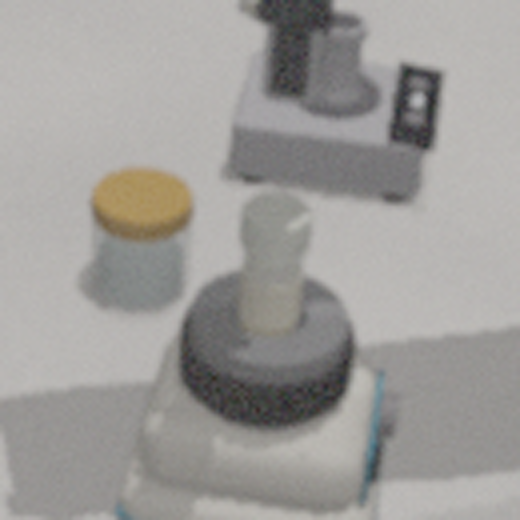

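View pics/w11.png

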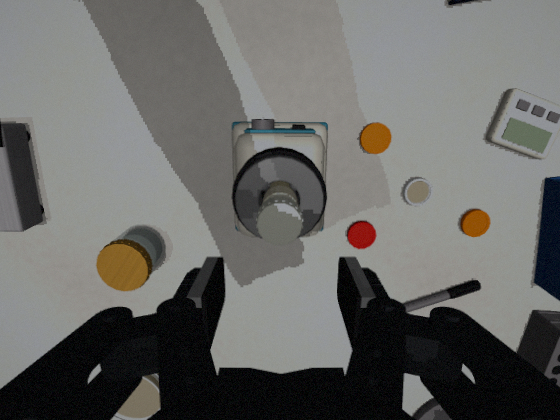

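```bash
python3 - <<'E'
from h import *
s=load('w11'); d=s['d']
def med(u,v,k=3):
    z=np.median(d[v-k:v+k+1,u-k:u+k+1]); return s['o']+ray(s,u,v)*z
print('cap',med(279,225),'foam',med(250,190),med(305,190))
s=load('s11');d=s['d']; print('side cap',[med(u,v,1).round(4) for u,v in [(328,210),(329,211)]], proj(s,[.458,.188,.187]))
go([.515,-.350,.1],np.pi/2)
E
```

```text
cap [0.45932715 0.18806573 0.18248996] foam [0.44896311 0.16420425 0.12506337] [0.44906446 0.20919396 0.12517746]
side cap [array([0.462 , 0.1867, 0.1822]), array([0.4599, 0.1888, 0.1818])] (np.float64(330.34190572564637), np.float64(208.4345321713843))
[0.4557 0.1887 0.2765] w 0.051 shift [ 1.177 -3.59   0.404] turn [array([-0.004, -0.002,  0.001])]
```

Call:
drive_tool(targets=[[[0,0,0,0,-0.3,0,1],[0,0,0,0,-0.6,0,1],[0,0,0,0,-1,0.1,1],[0,0,0,0,-1,0.1,1]]])

```text
time_s: 13.0
tcp_pos: [0.4695, 0.036, 0.2754]
eef_rot: [0.002, 1.574, -0.004]
force: [0.1, 0.3, 0.5]
gripper_width: 0.0854
```

Call:
drive_tool(targets=[[[0,0,0,0,-0.3,0.05,1],[0,0,0,0.1,-0.6,0.1,1],[0,0,0,0.2,-1,0.1,1],[0,0,0,0.2,-1,0.1,1]]])

```text
time_s: 13.33
tcp_pos: [0.4839, -0.114, 0.2443]
eef_rot: [0.003, 1.575, -0.003]
force: [-0.5, -0.2, -0.5]
gripper_width: 0.0856
```

Call:
drive_tool(targets=[[[0,0,0,0.1,-0.3,0.05,1],[0,0,0,0.2,-0.6,0.1,1],[0,0,0,0.3,-1,0.1,1],[0,0,0,0.3,-1,0.1,1],[0,0,0,0.3,-1,0.1,1],[0,0,0,0.3,-1,0.1,1]]])

```text
time_s: 13.83
tcp_pos: [0.4982, -0.2622, 0.1991]
eef_rot: [0.007, 1.576, -0.002]
force: [-0.1, 0.6, 0.0]
gripper_width: 0.0854
```

```bash
python3 - <<'E'
from h import *
go([.515,-.350,.1],np.pi/2)
snap('wrist','w12')
E
```

```text
[ 0.4982 -0.2622  0.1991] w 0.0854 shift [ 0.658 -0.586  0.119] turn [array([-0.011, -0.01 , -0.006])]
```

View pics/w12.png

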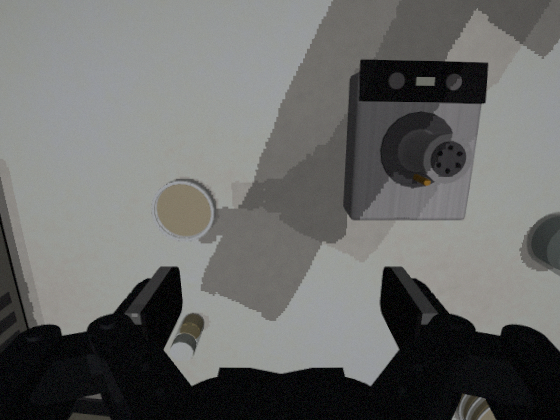

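```bash
python3 - <<'E'
from h import *
s=load('w12'); print('dish',at_z(s,185,208,.015),'noz',at_z(s,449,158,.098))
p=at_z(s,185,208,.015); go([p[0],p[1],.1])
E
```

```text
dish [ 0.51118515 -0.35071733  0.015     ] noz [ 0.45529411 -0.15266385  0.098     ]
[ 0.4987 -0.2611  0.2001] w 0.0849 shift [ 0.666 -0.599  0.088] turn []
```

Call:
drive_tool(targets=[[[0,0,0,0.2,-0.25,0.05,1],[0,0,0,0.4,-0.45,0.09,1],[0,0,0,0.6,-0.595,0.1,1],[0,0,0,0.66,-0.595,0.1,1],[0,0,0,0.66,-0.595,0.1,1],[0,0,0,0.66,-0.595,0.1,1]]])

```text
time_s: 14.38
tcp_pos: [0.5144, -0.3486, 0.1027]
eef_rot: [0.002, 1.573, 0.001]
force: [-0.4, 0.8, 0.9]
gripper_width: 0.0856
```

```bash
python3 - <<'E'
from h import *
snap('wrist','w13')
go([.5135,-.3505,.032],np.pi/2)
E
```

```text
[ 0.5154 -0.349   0.1043] w 0.0855 shift [ 0.482 -0.01  -0.013] turn [array([-0.   ,  0.001, -0.001])]
```

View pics/w13.png

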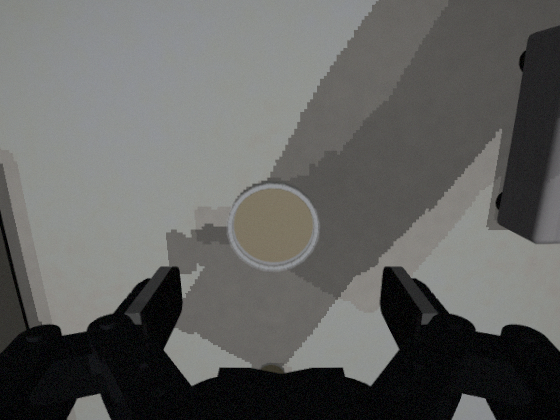

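```bash
python3 - <<'E'
from h import *
s=load('w13'); p=at_z(s,274,226,.015);print('dish',p)
go([p[0]+.001,p[1],.030],np.pi/2)
E
```

```text
dish [ 0.51300583 -0.35310923  0.015     ]
[ 0.5154 -0.349   0.1043] w 0.0855 shift [ 0.496 -0.027 -0.01 ] turn [array([-0.   ,  0.001, -0.001])]
```

Call:
drive_tool(targets=[[[0,0,0,0.15,-0.02,-0.01,1],[0,0,0,0.3,-0.02,-0.01,1],[0,0,0,0.42,-0.02,-0.01,1],[0,0,0,0.48,-0.02,-0.01,0.9],[0,0,0,0.49,-0.02,-0.01,0.85],[0,0,0,0.49,-0.02,-0.01,0.85],[0,0,0,0.49,-0.02,-0.01,0.85]]], force=30)

```text
time_s: 15.02
tcp_pos: [0.5147, -0.3539, 0.0319]
eef_rot: [-0.0, 1.568, -0.003]
force: [-0.7, -0.2, 0.6]
gripper_width: 0.0726
```

```bash
python3 - <<'E'
from h import *
snap('wrist','w14')
go([.5145,-.3525,.030],np.pi/2)
E
```

```text
[ 0.5147 -0.3541  0.032 ] w 0.0726 shift [ 0.013  0.011 -0.001] turn [array([-0.003,  0.006,  0.004])]
```

View pics/w14.png

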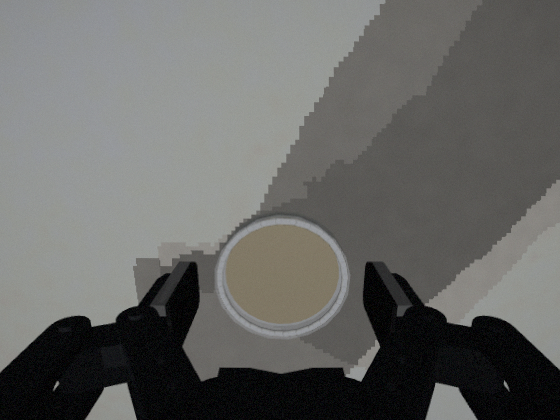

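Call:
drive_tool(targets=[[[0,0,0,0,0,0,0.55],[0,0,0,0,0,0,0.55],[0,0,0,0,0,0,0.55],[0,0,0,0,0,0,0.55],[0,0,0,0,0,0,0.55],[0,0,0,0,0,0,0.55]]])

```text
time_s: 15.57
tcp_pos: [0.5144, -0.3543, 0.032]
eef_rot: [0.001, 1.568, -0.003]
force: [-0.4, 1.1, 4.5]
gripper_width: 0.0576
```

```bash
python3 - <<'E'
from h import *
snap('wrist','w15'); snap('side','s15')
o,R=st(); print(o['tcp_pos'],o['force'],o['ft_torque'])
im=load('s15')['im']; cv2.imwrite('pics/c15.png',cv2.resize((255*(im[100:200,270:390]/255.)**.6).astype(np.uint8),None,fx=5,fy=5,interpolation=cv2.INTER_CUBIC))
E
```

```text
[ 0.51434533 -0.3542722   0.03198328] [-1.09627557  1.71917215  4.99869849] [ 0.18438612  0.12151956 -0.03607435]
```

View pics/w15.png

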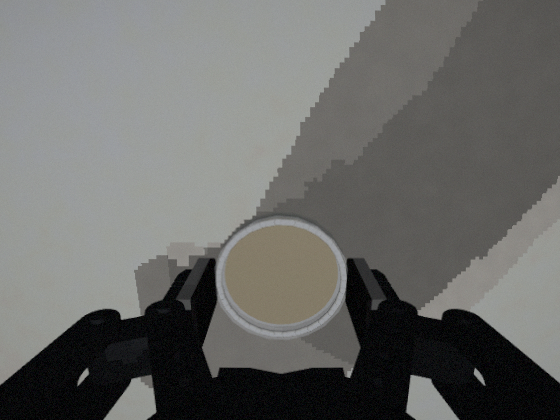

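View pics/c15.png

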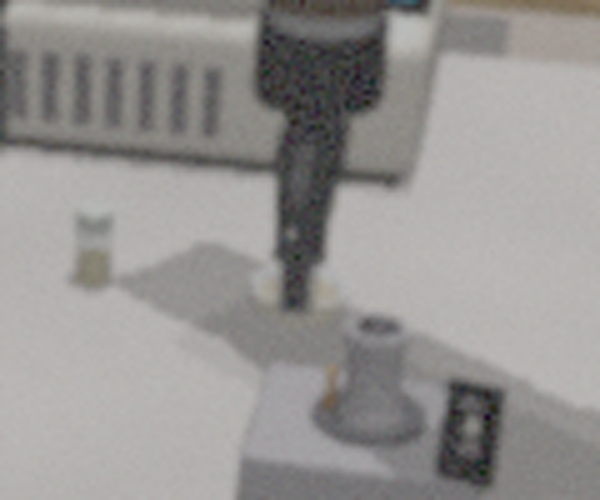

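Call:
drive_tool(targets=[[[0,0,0,-0.05,0,0,0.55],[0,0,0,-0.15,0,0,0.55],[0,0,0,-0.3,0,0,0.55],[0,0,0,-0.5,0,0,0.55],[0,0,0,-0.7,0.1,0,0.55],[0,0,0,-0.85,0.3,0,0.55],[0,0,0,-0.9,0.5,0,0.55],[0,0,0,-0.9,0.7,0,0.55],[0,0,0,-0.9,0.9,0,0.55],[0,0,0,-0.9,1,0,0.55]]])

```text
time_s: 16.5
tcp_pos: [0.5135, -0.2008, 0.1662]
eef_rot: [0.001, 1.57, 0.001]
force: [-0.4, 1.2, 0.7]
gripper_width: 0.0577
```

```bash
python3 - <<'E'
from h import *
snap('wrist','w16'); go([.457,.0175,.06],np.pi/2)
E
```

```text
[ 0.5134 -0.1992  0.166 ] w 0.0575 shift [ 0.71   1.444 -0.374] turn [array([ 0.004,  0.001, -0.004])]
```

View pics/w16.png

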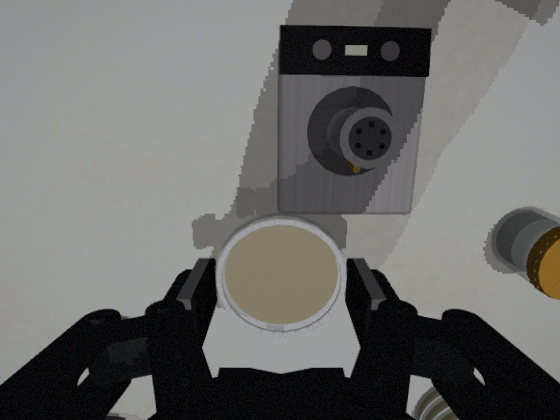

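```bash
python3 - <<'E'
from h import *
s=load('w16'); print(at_z(s,281,274,.149), s['o'])
E
```

```text
[ 0.51007867 -0.20112452  0.149     ] [ 0.44115606 -0.20122645  0.28377512]
```

Call:
drive_tool(targets=[[[0,0,0,0,0.25,0,0.55],[0,0,0,0,0.5,-0.1,0.55],[0,0,0,0,0.75,-0.2,0.55],[0,0,0,0,1,-0.38,0.55],[0,0,0,0,1,-0.38,0.55]]])

```text
time_s: 16.97
tcp_pos: [0.4522, -0.0496, 0.1646]
eef_rot: [-0.0, 1.576, 0.004]
force: [-1.0, 0.4, -1.0]
gripper_width: 0.0577
```

Call:
drive_tool(targets=[[[0,0,0,0,0.2,0,0.55],[0,0,0,0,0.43,0,0.55],[0,0,0,0.2,0.43,0,0.55],[0,0,0,0.4,0.43,0,0.55],[0,0,0,0.6,0.43,0,0.55],[0,0,0,0.7,0.43,0,0.55],[0,0,0,0.7,0.43,0,0.55],[0,0,0,0.7,0.43,0,0.55]]])

```text
time_s: 17.63
tcp_pos: [0.457, 0.0105, 0.0598]
eef_rot: [0.002, 1.572, -0.002]
force: [1.2, -0.5, 0.5]
gripper_width: 0.0578
```

```bash
python3 - <<'E'
from h import *
go([.4567,.0177,.034],np.pi/2)
E
```

```text
[0.457  0.0105 0.0598] w 0.0578 shift [ 0.172  0.048 -0.002] turn [array([-0.005, -0.002,  0.   ])]
```

Call:
drive_tool(targets=[[[0,0,0,0.06,0.048,0.01,0.55],[0,0,0,0.12,0.048,0.01,0.55],[0,0,0,0.16,0.048,0.01,0.55],[0,0,0,0.18,0.048,0.01,0.55],[0,0,0,0.18,0.048,0.01,0.55],[0,0,0,0.18,0.048,0.01,0.55]]])

```text
time_s: 18.13
tcp_pos: [0.4586, 0.0181, 0.0328]
eef_rot: [0.002, 1.571, -0.002]
force: [-0.2, 0.6, 0.3]
gripper_width: 0.0579
```

Call:
drive_tool(targets=[[[0,0,0,0.007,0,0,0.55],[0,0,0,0.007,0,0,0.55],[0,0,0,0.007,0,0,0.55]]])

```text
time_s: 18.38
tcp_pos: [0.4589, 0.0181, 0.032]
eef_rot: [0.002, 1.57, -0.002]
force: [-0.8, -0.8, 0.6]
gripper_width: 0.0574
```

Call:
drive_tool(targets=[[[0,0,0,0,0,0,0.9],[0,0,0,0,0,0,0.9],[0,0,0,0,0,0,0.9],[0,0,0,0,0,0,0.9],[0,0,0,-0.15,0,0,0.9],[0,0,0,-0.4,0,0,0.9],[0,0,0,-0.65,0,0,0.9],[0,0,0,-0.9,0,0,0.9],[0,0,0,-1,0,0,0.9],[0,0,0,-1,0,0,0.9]]])

```text
time_s: 19.22
tcp_pos: [0.4616, 0.0183, 0.1864]
eef_rot: [0.002, 1.561, -0.001]
force: [-0.0, 0.4, -0.7]
gripper_width: 0.077
```

```bash
python3 - <<'E'
from h import *
snap('wrist','w17'); go([.4799,.351,.25],np.pi/2)
E
```

```text
[0.4602 0.0182 0.1839] w 0.077 shift [-0.439  2.219  0.129] turn [array([-0.004,  0.01 , -0.   ])]
```

View pics/w17.png

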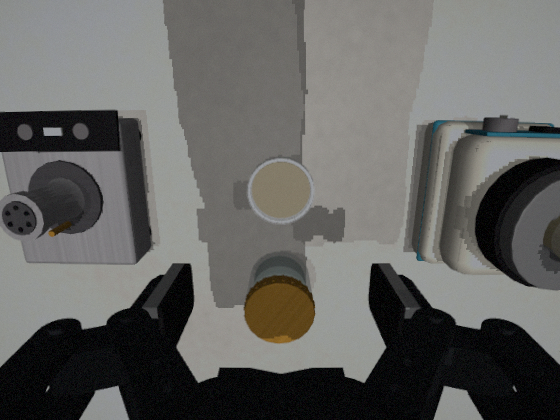

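```bash
python3 - <<'E'
from h import *
s=load('w17'); print('d60',at_z(s,280.5,190.5,.015),'jar',at_z(s,279.5,309,.065),'noz',at_z(s,19,217,.098))
E
```

```text
d60 [0.45830398 0.01763492 0.015     ] jar [0.54414741 0.01664488 0.065     ] noz [ 0.45516018 -0.15384418  0.098     ]
```

Call:
drive_tool(targets=[[[0,0,0,-0.25,0.1,0,0.9],[0,0,0,-0.5,0.3,0.05,0.9],[0,0,0,-0.65,0.5,0.05,0.9],[0,0,0,-0.65,0.8,0.1,0.9],[0,0,0,-0.65,1,0.1,0.9],[0,0,0,-0.65,1,0.1,0.9]]])

```text
time_s: 19.77
tcp_pos: [0.4737, 0.1734, 0.2775]
eef_rot: [-0.002, 1.573, 0.005]
force: [0.0, -1.0, -0.9]
gripper_width: 0.0768
```

Call:
drive_tool(targets=[[[0,0,0,0,0.3,0,0.6],[0,0,0,0,0.6,0,0.6],[0,0,0,0,0.8,0,0.6],[0,0,0,0.2,1,0.03,0.6],[0,0,0,0.4,1,0.03,0.6],[0,0,0,0.6,1,0.03,0.6],[0,0,0,0.6,1,0.03,0.6],[0,0,0,0.6,1,0.03,0.6]]])

```text
time_s: 20.43
tcp_pos: [0.4767, 0.3166, 0.1859]
eef_rot: [-0.002, 1.578, -0.005]
force: [0.4, 0.8, 0.8]
gripper_width: 0.0509
```

```bash
python3 - <<'E'
from h import *
snap('wrist','w18'); go([.4799,.351,.1],np.pi/2)
E
```

```text
[0.4783 0.3174 0.1885] w 0.0516 shift [0.59  0.225 0.011] turn [array([-0.005, -0.005,  0.003])]
```

View pics/w18.png

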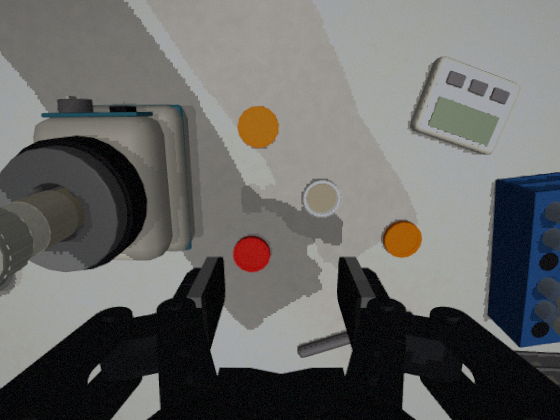

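```bash
python3 - <<'E'
from h import *
s=load('w18'); p=at_z(s,321.5,198,.011); print(p); go([p[0],p[1],.1])
E
```

```text
[0.47822323 0.35128709 0.011     ]
[0.4783 0.3174 0.1885] w 0.0516 shift [0.59  0.227 0.   ] turn []
```

Call:
drive_tool(targets=[[[0,0,0,0.1,0.22,0.01,0.65],[0,0,0,0.3,0.225,0.01,0.65],[0,0,0,0.5,0.225,0.01,0.65],[0,0,0,0.65,0.225,0.01,0.65],[0,0,0,0.7,0.225,0.01,0.65],[0,0,0,0.7,0.225,0.01,0.65]]])

```text
time_s: 20.98
tcp_pos: [0.4803, 0.3511, 0.0839]
eef_rot: [0.002, 1.572, -0.003]
force: [0.1, -1.0, 0.5]
gripper_width: 0.0554
```

```bash
python3 - <<'E'
from h import *
snap('wrist','w19'); go([.4799,.351,.032],np.pi/2)
E
```

```text
[0.4812 0.3518 0.0856] w 0.0554 shift [ 0.357 -0.006 -0.009] turn [array([-0.006,  0.002, -0.001])]
```

View pics/w19.png

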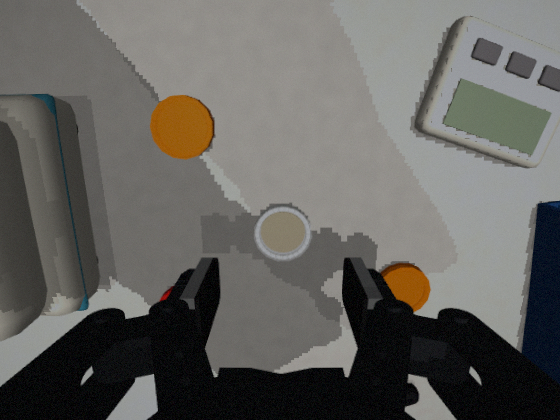

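Call:
drive_tool(targets=[[[0,0,0,0.12,0,-0.01,0.65],[0,0,0,0.24,0,-0.01,0.65],[0,0,0,0.32,0,-0.01,0.65],[0,0,0,0.32,0,-0.01,0.65],[0,0,0,0.32,0,-0.01,0.3],[0,0,0,0.32,0,-0.01,0.3],[0,0,0,0.32,0,-0.01,0.3],[0,0,0,0.32,0,-0.01,0.3],[0,0,0,0.32,0,-0.01,0.3],[0,0,0,0.32,0,-0.01,0.3]]], force=20)

```text
time_s: 21.87
tcp_pos: [0.4791, 0.3521, 0.0369]
eef_rot: [0.002, 1.57, -0.001]
force: [-0.8, -0.6, 0.5]
gripper_width: 0.0255
```

```bash
python3 - <<'E'
from h import *
snap('wrist','w20'); snap('side','s20');o,R=st(); print(o['tcp_pos'],o['force'],o['gripper_width'])
im=load('s20')['im']; cv2.imwrite('pics/c20.png',cv2.resize((255*(im[260:400,220:380]/255.)**.6).astype(np.uint8),None,fx=4,fy=4,interpolation=cv2.INTER_CUBIC))
E
```

```text
[0.47890475 0.35193544 0.03646211] [-0.44446756  0.69797881  0.08819739] 0.025365152397985605
```

View pics/w20.png

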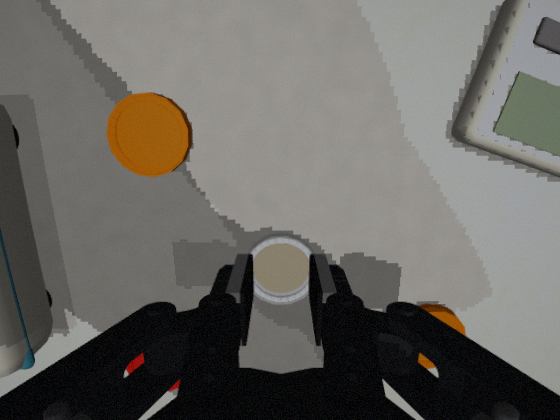

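View pics/c20.png

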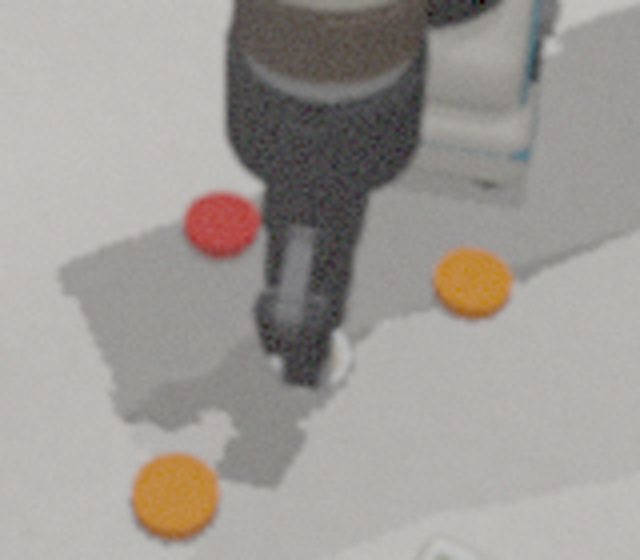

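Call:
drive_tool(targets=[[[0,0,0,-0.03,0,0,0.6],[0,0,0,-0.03,0,0,0.6],[0,0,0,-0.03,0,0,0.6],[0,0,0,0,0,0,0.6],[0,0,0,0.035,0,0.01,0.6],[0,0,0,0.05,0,0.01,0.6],[0,0,0,0.05,0,0.01,0.6],[0,0,0,0.05,0,0.01,0.6]]])

```text
time_s: 22.63
tcp_pos: [0.48, 0.3516, 0.0281]
eef_rot: [0.001, 1.572, -0.002]
force: [-0.3, -0.5, 0.1]
gripper_width: 0.0511
```

```bash
python3 - <<'E'
from h import *
snap('wrist','w21');o,R=st(); print(o['tcp_pos'],o['force'],o['gripper_width'])
E
```

```text
[0.48016488 0.35174722 0.02839776] [-0.28681811 -0.72408189  0.03521529] 0.051088037622184515
```

View pics/w21.png

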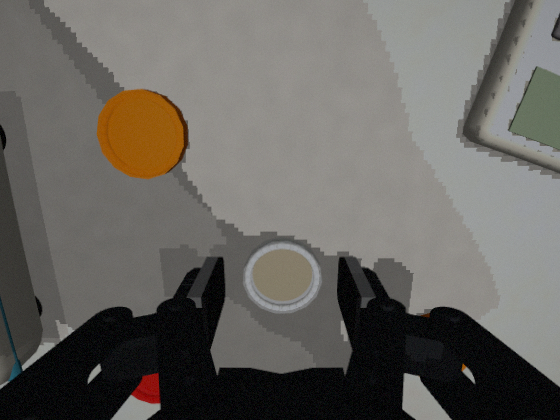

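Dish35 is centred between the pads at (282,276). Closing.

Call:
drive_tool(targets=[[[0,0,0,0,0,0,0.3],[0,0,0,0,0,0,0.3],[0,0,0,0,0,0,0.3],[0,0,0,0,0,0,0.3],[0,0,0,0,0,0,0.3],[0,0,0,0,0,0,0.3]]])

```text
time_s: 23.18
tcp_pos: [0.4805, 0.352, 0.029]
eef_rot: [0.002, 1.57, -0.001]
force: [-0.3, -0.5, 0.9]
gripper_width: 0.0339
```

Call:
drive_tool(targets=[[[0,0,0,-0.05,0,0,0.3],[0,0,0,-0.15,0,0,0.3],[0,0,0,-0.35,0,0,0.3],[0,0,0,-0.55,0,0,0.3],[0,0,0,-0.8,0,0,0.3],[0,0,0,-1,0,0,0.3]]])

```text
time_s: 23.68
tcp_pos: [0.4804, 0.3519, 0.1816]
eef_rot: [0.002, 1.57, -0.001]
force: [1.8, 0.7, -0.9]
gripper_width: 0.0336
```

Call:
drive_tool(targets=[[[0,0,0,-0.2,0,0,0.3],[0,0,0,-0.4,-0.1,0,0.3],[0,0,0,-0.6,-0.25,0,0.3],[0,0,0,-0.7,-0.45,0,0.3],[0,0,0,-0.7,-0.65,-0.02,0.3],[0,0,0,-0.7,-0.85,-0.04,0.3],[0,0,0,-0.7,-1,-0.05,0.3],[0,0,0,-0.7,-1,-0.05,0.3]]])

```text
time_s: 24.35
tcp_pos: [0.4717, 0.1982, 0.2848]
eef_rot: [0.004, 1.571, -0.006]
force: [-0.2, -0.2, -0.2]
gripper_width: 0.0336
```

```bash
python3 - <<'E'
from h import *
snap('wrist','w22');go([.4583,.0177,.2])
E
```

```text
[0.4722 0.2    0.2847] w 0.0334 shift [ 0.564 -1.216 -0.086] turn []
```

View pics/w22.png

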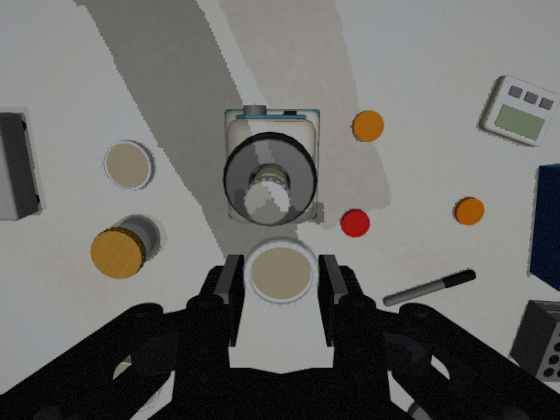

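```bash
python3 - <<'E'
from h import *
s=load('w22'); o,R=st(); print(o['tcp_pos'],at_z(s,281,272.5,.2667), at_z(s,129,165.5,.015))
E
```

```text
[0.47215861 0.20000647 0.28467724] [0.46805463 0.19783514 0.2667    ] [0.45878733 0.02202805 0.015     ]
```

Call:
drive_tool(targets=[[[0,0,0,0,-0.25,-0.03,0.3],[0,0,0,0,-0.5,-0.06,0.3],[0,0,0,0,-0.75,-0.09,0.3],[0,0,0,0.1,-1,-0.09,0.3],[0,0,0,0.2,-1,-0.09,0.3],[0,0,0,0.4,-1,-0.09,0.3],[0,0,0,0.56,-1,-0.09,0.3],[0,0,0,0.56,-1,-0.09,0.3]]])

```text
time_s: 25.07
tcp_pos: [0.4557, 0.0519, 0.1955]
eef_rot: [0.001, 1.58, -0.002]
force: [-0.5, -0.4, -0.8]
gripper_width: 0.0336
```

Call:
drive_tool(targets=[[[0,0,0,0.1,-0.21,0,0.3],[0,0,0,0.25,-0.21,0,0.3],[0,0,0,0.4,-0.21,0,0.3],[0,0,0,0.55,-0.21,0,0.3],[0,0,0,0.65,-0.21,0,0.3],[0,0,0,0.65,-0.21,0,0.3],[0,0,0,0.65,-0.21,0,0.3]]])

```text
time_s: 25.65
tcp_pos: [0.459, 0.0211, 0.1028]
eef_rot: [0.001, 1.571, -0.001]
force: [0.2, 0.0, -0.2]
gripper_width: 0.034
```

```bash
python3 - <<'E'
from h import *
snap('wrist','w23');go([.4583,.0177,.046])
E
```

```text
[0.4598 0.021  0.1036] w 0.0336 shift [ 0.384 -0.022 -0.011] turn []
```

View pics/w23.png

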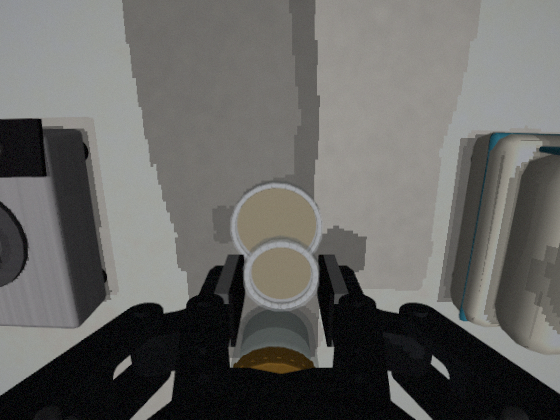

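```bash
python3 - <<'E'
from h import *
s=load('w23'); a=at_z(s,276,226.5,.015); b=at_z(s,281,273,.1036-.029+.011); print(a,b,(a-b)/.15)
E
```

```text
[0.4580765  0.01759906 0.015     ] [0.4551036  0.02077016 0.0856    ] [ 0.01981929 -0.02114064 -0.47066667]
```

Call:
drive_tool(targets=[[[0,0,0,0.1,-0.02,0.005,0.3],[0,0,0,0.2,-0.02,0.005,0.3],[0,0,0,0.3,-0.02,0.005,0.3],[0,0,0,0.36,-0.02,0.005,0.3],[0,0,0,0.385,-0.02,0.005,0.3],[0,0,0,0.385,-0.02,0.005,0.3],[0,0,0,0.385,-0.02,0.005,0.3]]])

```text
time_s: 26.28
tcp_pos: [0.4602, 0.0176, 0.0454]
eef_rot: [0.002, 1.569, -0.001]
force: [-0.2, 0.5, -0.5]
gripper_width: 0.0333
```

```bash
python3 - <<'E'
from h import *
snap('wrist','w24');snap('side','s24');go([.4583,.0177,.044]); o,R=st(); print(o['force'])
im=load('s24')['im']; cv2.imwrite('pics/c24.png',cv2.resize((255*(im[160:260,260:380]/255.)**.6).astype(np.uint8),None,fx=5,fy=5,interpolation=cv2.INTER_CUBIC))
E
```

```text
[0.4603 0.0175 0.0455] w 0.0338 shift [ 0.01   0.001 -0.013] turn []
[ 0.11418842  0.10923703 -0.12092958]
```

View pics/w24.png

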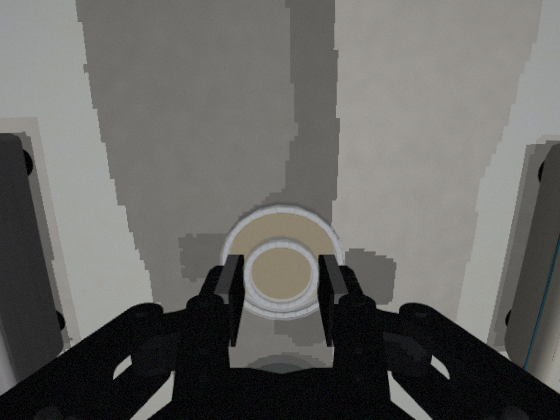

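View pics/c24.png

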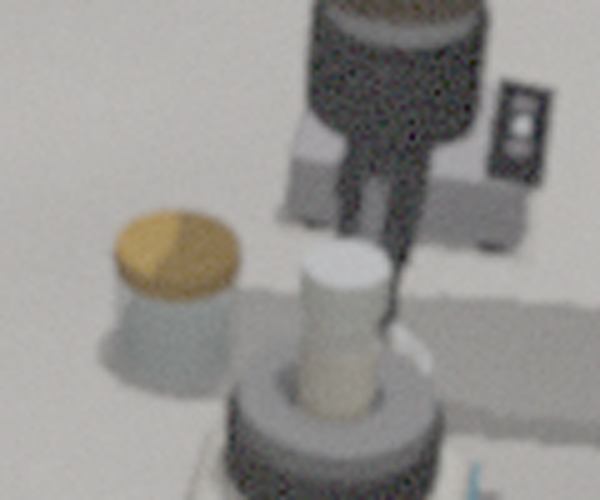

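```bash
python3 - <<'E'
from h import *
s=load('w24'); a=at_z(s,282,262.5,.015); b=at_z(s,282,273,.0455-.029+.011); print(a,b,a-b)
E
```

```text
[0.4574667  0.01773207 0.015     ] [0.45662929 0.01769579 0.0275    ] [ 8.37409506e-04  3.62828808e-05 -1.25000000e-02]
```

Call:
drive_tool(targets=[[[0,0,0,0.005,0,0,0.3],[0,0,0,0.01,0,0,0.3],[0,0,0,0.01,0,0,0.3]]])

```text
time_s: 26.63
tcp_pos: [0.4601, 0.0174, 0.044]
eef_rot: [0.002, 1.569, -0.002]
force: [-0.6, -0.7, 5.0]
gripper_width: 0.0333
```

Call:
drive_tool(targets=[[[0,0,0,0,0,0,0.6],[0,0,0,0,0,0,0.6],[0,0,0,0,0,0,0.6],[0,0,0,-0.05,0,0,0.6],[0,0,0,-0.2,0,0,0.6],[0,0,0,-0.4,0,0,0.6],[0,0,0,-0.65,0,0,0.6],[0,0,0,-0.9,0,0,0.6],[0,0,0,-1,0,-0.3,0.6],[0,0,0,-1,0,-0.6,0.6],[0,0,0,-1,0,-0.6,0.6],[0,0,0,-1,0,-0.6,0.6]]])

```text
time_s: 27.63
tcp_pos: [0.3661, 0.0175, 0.1934]
eef_rot: [0.002, 1.572, -0.002]
force: [0.8, -0.2, -0.0]
gripper_width: 0.0513
```

```bash
python3 - <<'E'
from h import *
snap('wrist','w25');snap('side','s25');snap('top','t25')
im=load('s25')['im']; cv2.imwrite('pics/c25.png',cv2.resize((255*(im[160:300,240:400]/255.)**.6).astype(np.uint8),None,fx=4,fy=4,interpolation=cv2.INTER_CUBIC))
E
```

```text
(no output)
```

View pics/w25.png

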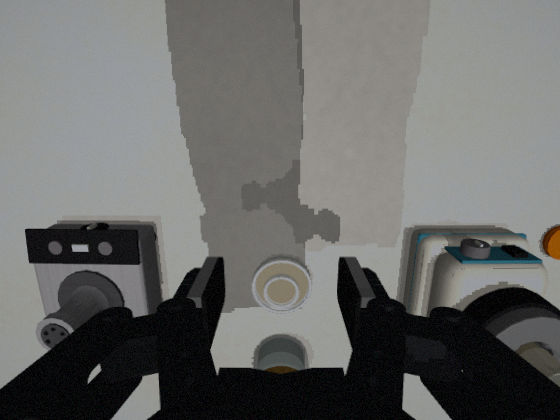

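View pics/c25.png

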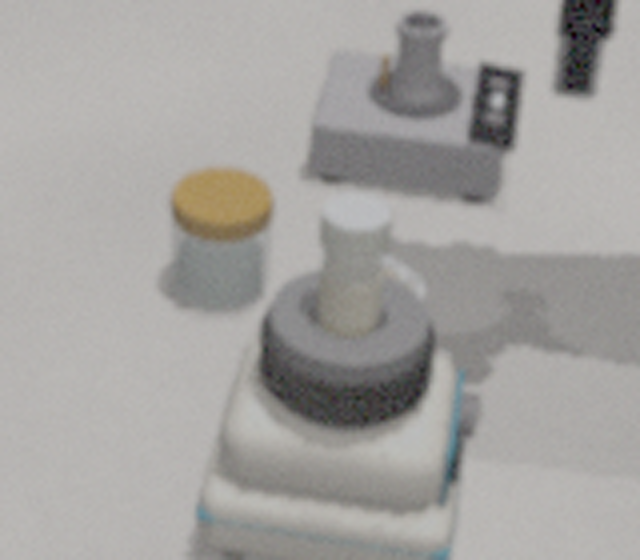

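View pics/t25.png

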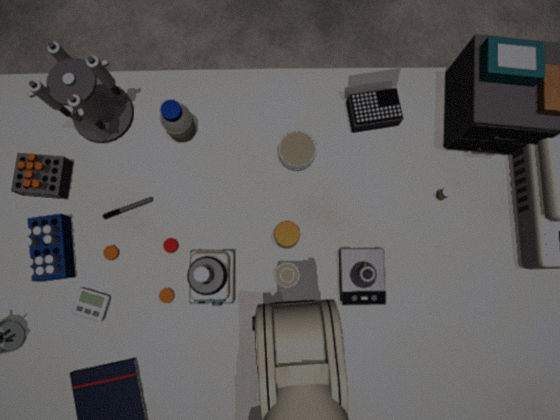

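```bash
python3 - <<'E'
from h import *
s=load('t25'); im=s['im']
cv2.imwrite('pics/c26.png',cv2.resize((255*(im[210:310,180:320]/255.)**.5).astype(np.uint8),None,fx=5,fy=5,interpolation=cv2.INTER_CUBIC))
d=s['d']
U,V=np.meshgrid(np.arange(560),np.arange(420))
p=cv2.undistortPoints(np.stack([U,V],-1).reshape(-1,1,2).astype(float),s['K'],np.array([float(s['k1']),0,0,0]))[:,0]
P=(s['o']+(d.reshape(-1,1)*(np.c_[p[:,0],-p[:,1],-np.ones(len(p))]))@s['R'].T)
for n,c,r,z0,z1 in [('jar',(.548,.016),.045,.055,.075),('foam',(.459,.187),.055,.118,.133),('cap',(.458,.188),.03,.17,.2),('d60',(.458,.018),.045,.009,.021),('d35',(.458,.018),.03,.022,.034),('noz',(.456,-.152),.03,.09,.106),('vial',(.639,-.351),.03,.04,.06),('d90',(.746,-.0106),.06,.038,.055)]:
    m=(np.hypot(P[:,0]-c[0],P[:,1]-c[1])<r)&(P[:,2]>z0)&(P[:,2]<z1); q=P[m]
    print(n,m.sum(),'mean',q.mean(0).round(4),'mid',((q.min(0)+q.max(0))/2).round(4),'size',np.ptp(q,axis=0).round(3))
E
```

```text
jar 528 mean [0.5482 0.0174 0.0646] mid [0.5484 0.018  0.0631] size [0.058 0.056 0.015]
foam 729 mean [0.4576 0.1862 0.1248] mid [0.4579 0.1891 0.1255] size [0.073 0.073 0.015]
cap 211 mean [0.4581 0.1885 0.1818] mid [0.4584 0.1896 0.179 ] size [0.029 0.031 0.016]
d60 346 mean [0.4591 0.0191 0.0148] mid [0.4595 0.0189 0.0151] size [0.058 0.058 0.011]
d35 175 mean [0.4579 0.018  0.0261] mid [0.458 0.018 0.027] size [0.032 0.032 0.01 ]
noz 191 mean [ 0.455  -0.1525  0.0984] mid [ 0.455  -0.153   0.0967] size [0.03  0.033 0.012]
vial 87 mean [ 0.641  -0.3542  0.0479] mid [ 0.6416 -0.3549  0.0464] size [0.022 0.022 0.013]
d90 1120 mean [ 0.7508 -0.0114  0.0452] mid [ 0.7513 -0.0121  0.045 ] size [0.088 0.087 0.014]
```

View pics/c26.png

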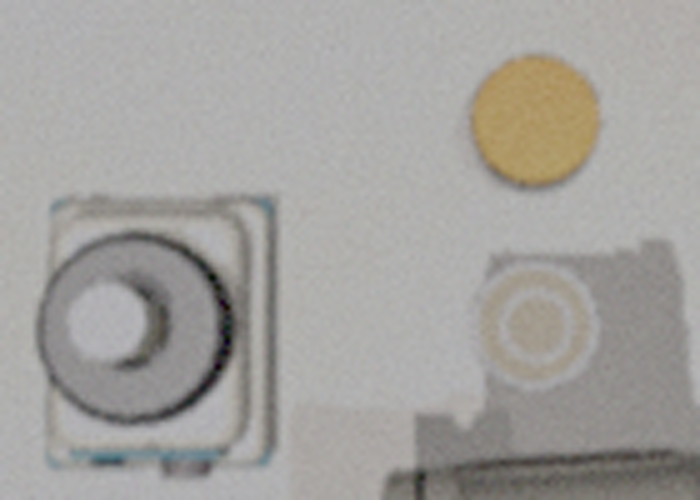

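```bash
python3 - <<'E'
from h import *
print(manip.observe()['time_s']); print(manip.job_done())
E
```

```text
27.7833
the job is handed in; nothing more can be done
None
```

I finished the bench layout and handed it in at 27.8 s of the 122 s allowed. The hand-in gave no verdict, so what follows rests on my own last top-camera measurements.

| Item | Last check | Allowed |
|---|---|---|
| dish60 from halfway point | about 3 mm, flat | 15 mm |
| dish35 from centre of dish60 | about 1–2 mm, flat on it | 10 mm |
| Jar behind the dishes | about 89 mm centre to centre, 30 mm clear, on the centre line | 15–45 mm clear, 20 mm off line |
| Bottle in the foam hole | within about 1–2 mm of centre, upright | 5 mm |

- **Bottle depth:** two checks disagree slightly. The cap top read 0.182 m, and a bottle standing on the stated floor should read 0.187 m. That would put its base about 5 mm below the nominal floor height. The push force rose to 17 N at the end, so I took the bottle as fully home; the limit on its height (0.101 m) is met either way.
- **Wrist camera:** it placed the held or nearby jar and dishes 2–5 mm nearer the robot than the top camera did. I went by the top camera and the gripper position.
- **dish35 grasp:** my first close was about 8 mm too high and shut above the dish without moving it; the second attempt lower down held.
- **Bystanders:** the dish stack and the vial read within about 5 mm of their starting positions, which is within measurement scatter. I checked the marker only by eye, and it looked unmoved, as did the red and orange look-alikes.
- **Arm:** it ended clear of everything.

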